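# Set the stop pin and hold an angle in the bench fixture

### The job

Push the brass stop pin all the way down into the hole in the dark steel bed of the fixture, and leave it there. Then stand the aluminium angle on the bed, the back of its upright leg flat against the blue fence and its end up against the pin, and with one steady diagonal push of the gripper press it down onto the bed and against both fence and pin; finish while still holding it pressed like that, without letting go. Leave the hammer, the jar and the green canister where they are.

Things in the scene. Friction and masses are not known exactly. Their poses are not given: they have to be found in the camera images.
- jig: the fixture, fixed to the bench; origin on the bench top under the middle of the bed. Its x axis points squarely at the fence (roughly away from the robot), y along the fence, z up. It carries the bed and the fence.
- bed: dark steel plate, 150 (x) x 240 (y) x 35 mm high, axes and origin the same as the fixture's; its top is 35 mm above the bench. It has one round hole for the stop pin.
- hole (a point): centre of the mouth of the pin hole, on the bed's top, at fixture x 36, y 70 mm; hole 14 mm in diameter with a 2.5 mm chamfer and a thin brass ring round it, 30 mm deep with a closed bottom
- fence: blue bar bolted on the bed, 22 mm thick (x), 160 mm long (y), rising 20 mm above the bed; origin at the centre of its underside. Its working face, towards -x, is at fixture x = 48 mm; it spans fixture y -115 to +45 mm, so it stops short of the pin hole.
- rack: dark wooden block 60 x 60 x 40 mm, fixed; the pin stands in its middle in a loose hole 14 mm wide and 25 mm deep, where it may lean a few degrees; origin at the centre of its underside
- pin: brass stop pin, a plain round rod 12 mm in diameter, 95 mm long, about 85 g; origin at the centre of its lower end, z along it upwards. At the start it stands in the wooden block, its lower end 15 mm above the bench; fully home in the bed 65 mm of it stand out.
- pin_tip (a point): centre of the pin's lower end
- angle: loose aluminium L-section, 120 mm long (y), 8 thick, about 240 g (+-30 %). Foot x -25 to 25 mm, flat on the bench at the start; upright leg x 17 to 25, 60 high, its back at x 25. Origin: underside, middle of foot and length. In place it is parallel to the fixture, origin at fixture x 23, y 4, z 35 mm, +y end on the pin.
- heel (a point): on the angle's underside, at the back of the upright leg, middle of the length (angle x +25, y 0, z 0 mm)
- hammer: hammer lying on the bench, about 0.45 kg; leave alone
- jar: glass jar with red lid, 56 mm across, 75 mm high; origin at the centre of its underside; leave alone
- canister: green sheet-metal canister with a narrow neck, 90 mm across, 130 mm high; origin at the centre of its underside; leave alone

How it is judged:
By the outcome, as a careful person would: the job done as asked, in the order asked, and still so for the second after the job is handed in, while the arm keeps its last pose, push and grip.
It also fails if it takes over 64 s, if anything falls off the work surface, if the arm or the gripper's body presses on something with over 40 N, if the wrist force passes 120 N, or if a joint passes its speed limit or range.

### The arm

A 6-joint arm with a two-finger parallel gripper is mounted at the origin on the work surface. World frame = base frame: x ahead of the robot, y to its left, z up, the work surface at z = 0. Lengths are in m, angles in rad, forces in N, time in s.
With the tool pointing down it reaches from about 0.3 to 0.75 m from the base axis. Payload 8.5 kg.
Tool frame: the origin (TCP) lies midway between the tips of the shut fingers; the grasp point (between the pads) lies 19 mm behind it; z points along the fingers, x is the direction in which the jaws open and shut, and the axes are right-handed (so a half turn about z gives the same grasp; the last joint's range is limited). The gripper opens to 85 mm and grips with 20 to 120 N. Pads are 22 mm wide; open, the fingers measure 114 mm over their backs; the gripper's body (76 mm by 85 mm) begins 54 mm behind the grasp point. The pads swing forward as they close: fully open they stand 13 mm farther back than shut.
Start: joints at [-1.406, 0.381, 1.297, -0, 1.464, -0.215], TCP at [0.204, -0.511, 0.231] pointing down, gripper open.
Joint ranges: [-3.11, 3.11], [-0.89, 2.33], [0.22, 2.48], [-1.42, 4.56], [0.17, 2.85], [-2.88, 2.88]. Speed limits (rad/s): [2.39, 2.39, 3.14, 3.14, 3.14, 3.14].

### API

Orientations are given as a unit quaternion [w, x, y, z].
In Python, from workcell import r gives the robot as it stands.
- The arm moves only by the shell command python3 -m jog 'ROWS' [OPENING] [FORCE]. ROWS is JSON, a list of rows, each a list of 2 entries, a list of its own where there are three numbers: the shift along the tool's x, y, z in cm, then the turn, a rotation vector about the tool's x, y, z in rad. In form: [[[dx, dy, dz], [wx, wy, wz]], ...]. A call has 1 to 20 rows; each row shifts and turns the commanded pose from where the row before left it, along the tool's axes as they then stand; what a row does not reach is not made up. A row lasts 1/10 s, in which the tool goes at most 50 mm and 8.59 degrees, less where a joint would pass 70% of its speed; a pose out of reach is approached as far as the arm can. A call with a gripper value outside its range is refused whole. OPENING is the closure, from 0 (fully open) to 1 (shut), set as the call begins (- or left out, the last holds). The fingers move at their own pace and stop on an object; FORCE is the grip in N (left out, the last holds). Time passes only in rows, so rows that do not move let the fingers close. It gives the time, the measured TCP pose, the force and the opening at its end, in the units of the state.
- r.get_obs(): the state, without advancing time (a new reading comes with each control period).
- r.camera(name): name is "scene" or "side" or "wrist"; returns a dict with "color" (400x640x3 uint8, red, green, blue), "range_z" (400x640 float32, m along the optical axis (not along the pixel's ray), 0 where there is no reading), "mtx" (3x3 intrinsics, pixels), "position" and "orientation" of the camera in the world. Camera axes: x right, y down, z forward; pixel columns grow to the right and rows downward; lengths in m; the calibration is good to about 2 mm. The wrist camera is an equidistant fisheye: a pixel r from the principal point sees the ray r / f radians off the axis. A picture is of the moment at which its call begins.
- r.hand_in(): hands the job in, once; it reports no verdict.
Trained networks look in the newest picture that a camera, given by its name, has taken for a name from the list of things; names that differ only in an ending like _2 or _b are one class to them, and where a whole thing is asked for, a point or a joint stands for the part that bears it (a point fixed in the world has none). Each returns a list of dicts, best first, with "conf" (0 to 1); they miss things now and then, are a little off and sometimes report something else, mostly with a low value. They report only what shows in the picture. A call takes as long as a camera call.
- r.spot_in(camera, thing): "position" ([column, row] as shares, 0 to 1, of the picture: columns of its width, rows of its height, amid what is visible of it).
- r.silhouettes(camera, thing): "pixels" (400x640 bool, what is visible of it) and "position" ([column, row] as shares, 0 to 1, of the picture: columns of its width, rows of its height, amid what is visible of it).
- r.tip_of(camera, thing): "position" ([column, row] as shares, 0 to 1, of the picture: columns of its width, rows of its height: a listed point, or the origin of a listed thing).
The state is a dict: "clock": time; "q": joint angles; "joint_velocities": joint speeds; "effort": joint torques, N m; "ee_pos": TCP position; "tool_rot": TCP orientation; "contact_force": force on the tool from outside, world axes, zero at the start; "torque": the same for the moment, N m; "gripper_width": opening from 0.0 (shut) to 1.0 (fully open).
Only numpy, scipy, OpenCV 4.12 (cv2) and the standard library are available. Lean on these libraries where they do the work, as an engineer would, in place of code of your own. Each camera call takes 0.05 s, during which the arm holds its last target.

## Working session

There is one attempt and no reset: what is moved stays moved. The work goes in short steps, Python scripts to look and compute and a shell command to move; the robot and the scene stay as the last step left them, time stands still between calls to the robot, and variables do not carry over. Pictures are saved under pics/ and viewed, and the job is handed in when it is done.

```bash
ls; mkdir -p pics; python3 - <<'E'
from workcell import r
import cv2,numpy as np
for n in ["scene","side","wrist"]:
    c=r.camera(n); cv2.imwrite(f"pics/{n}0.png",c["color"][:,:,::-1])
    print(n,c["mtx"].tolist(),c["position"],c["orientation"])
print(r.get_obs())
E
```

```text
pics
scene [[465.76637400228526, 0.0, 325.8094292430282], [0.0, 465.76637400228526, 196.02291907588096], [0.0, 0.0, 1.0]] [1.42432209 0.17328679 0.93296309] [-0.25846173  0.55806702  0.72123237 -0.31872026]
side [[503.1190483875229, 0.0, 321.5006147441147], [0.0, 503.1190483875229, 199.58129736572332], [0.0, 0.0, 1.0]] [0.22282685 0.81411028 0.77857077] [ 0.05656413 -0.14320059  0.89011317 -0.42894362]
wrist [[309.70691628693146, 0.0, 317.35285273240095], [0.0, 309.70691628693146, 198.8654034040274], [0.0, 0.0, 1.0]] [ 0.26838557 -0.48487906  0.37384598] [ 0.11464266  0.81996276 -0.55527933 -0.07863197]
{'clock': 0.15, 'q': array([-1.40633559e+00,  3.81072743e-01,  1.29802188e+00,  4.10760530e-06,
        1.46359340e+00, -2.15302873e-01]), 'joint_velocities': array([ 1.95240756e-04,  3.60653423e-05, -2.67277826e-03, -4.72007255e-04,
        8.00124348e-04, -1.56063758e-03]), 'effort': array([ 2.34033760e-03, -4.48628962e+01, -2.31343657e+01, -1.64587918e-04,
        3.81752296e-03,  5.14917048e-06]), 'ee_pos': array([ 0.20384753, -0.51060184,  0.23085854]), 'tool_rot': array([-3.98397977e-04,  8.27858716e-01, -5.60936402e-01, -3.75823592e-04]), 'contact_force': array([ 0.35611589, -0.56230721,  0.42617857]), 'torque': array([-0.03187345, -0.01091407,  0.03354178]), 'gripper_width': 1.0008221918022917}
```

View pics/scene0.png

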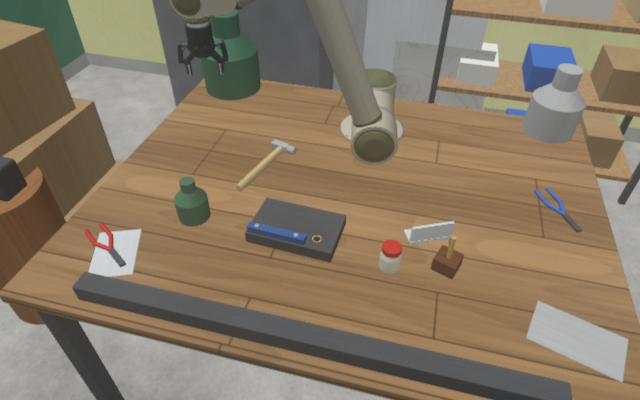

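View pics/side0.png

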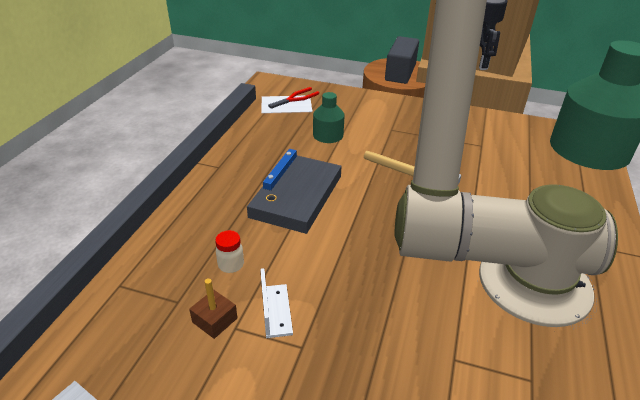

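View pics/wrist0.png

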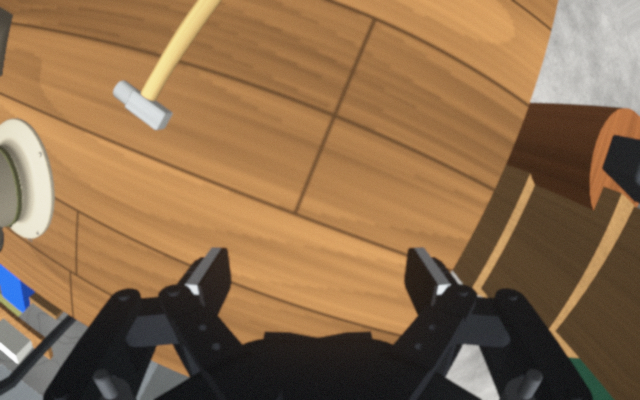

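The scene and side views show the jig (scene ~297,229), the jar at (390,257), the angle at (430,232), and the rack with the pin at (449,255). Next I'll measure them.

```bash
cat > h.py <<'E'
from workcell import r
import cv2,numpy as np
from scipy.spatial.transform import Rotation as R
def rot(q): return R.from_quat([q[1],q[2],q[3],q[0]])
def cloud(c,fish=False):
    h,w=c["range_z"].shape; v,u=np.mgrid[0:h,0:w].astype(float); K=c["mtx"]; z=c["range_z"]
    x=(u-K[0,2])/K[0,0]; y=(v-K[1,2])/K[1,1]
    if fish:
        t=np.hypot(x,y); s=np.where(t>1e-9,np.tan(np.minimum(t,1.5))/np.maximum(t,1e-9),1); x=x*s;y=y*s
    P=np.stack([x*z,y*z,z],-1).reshape(-1,3)
    P=rot(c["orientation"]).apply(P)+np.asarray(c["position"])
    P=P.reshape(h,w,3); P[z<=0]=np.nan
    return P
def tool():
    o=r.get_obs(); return np.array(o["ee_pos"]),rot(o["tool_rot"]),o
E
python3 - <<'E'
from h import *
for n in ["scene","side"]:
    c=r.camera(n); P=cloud(c); np.savez(f"{n}0.npz",P=P,col=c["color"])
    for t in ["bed","fence","angle","pin","rack","jar","canister","hammer"]:
        s=r.silhouettes(n,t)
        for k in s[:1]:
            Q=P[k["pixels"]]; Q=Q[~np.isnan(Q[:,0])]
            if len(Q)<5: print(n,t,"few");continue
            print(n,t,round(k["conf"],2),len(Q),"med",np.round(np.median(Q,0),3),"lo",np.round(np.percentile(Q,3,axis=0),3),"hi",np.round(np.percentile(Q,97,axis=0),3))
            np.save(f"{n}_{t}.npy",Q)
E
```

```text
scene bed 0.78 3552 med [ 0.574 -0.088  0.032] lo [ 0.499 -0.22   0.003] hi [0.647 0.008 0.036]
scene fence 0.73 545 med [ 0.632 -0.142  0.051] lo [ 0.616 -0.22   0.037] hi [ 0.64  -0.071  0.056]
scene angle 0.77 704 med [0.505 0.244 0.032] lo [0.481 0.19  0.003] hi [0.53 0.3  0.06]
scene pin 0.41 71 med [0.591 0.298 0.079] lo [0.586 0.294 0.043] hi [0.594 0.302 0.108]
scene rack 0.85 616 med [0.605 0.296 0.036] lo [0.565 0.265 0.001] hi [0.623 0.331 0.041]
scene jar 0.93 664 med [0.638 0.155 0.051] lo [0.601 0.13  0.002] hi [0.649 0.18  0.075]
scene canister 0.74 1332 med [ 0.601 -0.397  0.07 ] lo [ 0.561 -0.442  0.   ] hi [ 0.624 -0.368  0.128]
scene hammer 0.68 693 med [ 0.299 -0.291  0.02 ] lo [ 0.197 -0.329  0.   ] hi [ 0.445 -0.225  0.026]
side fence 0.73 510 med [ 0.617 -0.134  0.053] lo [ 0.608 -0.22   0.035] hi [ 0.635 -0.068  0.057]
side angle 0.89 1413 med [0.475 0.25  0.008] lo [0.44  0.19  0.004] hi [0.515 0.303 0.06 ]
side pin 0.77 212 med [0.58  0.302 0.079] lo [0.576 0.294 0.038] hi [0.586 0.304 0.11 ]
side rack 0.75 1387 med [0.572 0.309 0.037] lo [0.546 0.268 0.   ] hi [0.616 0.334 0.042]
side jar 0.66 992 med [0.609 0.17  0.051] lo [0.591 0.138 0.006] hi [0.637 0.182 0.076]
side canister 0.97 1254 med [ 0.568 -0.385  0.067] lo [ 0.533 -0.422  0.004] hi [ 0.611 -0.367  0.13 ]
side hammer 0.62 448 med [ 0.368 -0.304  0.02 ] lo [ 0.31  -0.324  0.006] hi [ 0.436 -0.285  0.027]
```

```bash
python3 - <<'E'
from h import *
def rect(Q,name):
    (c,s,a)=cv2.minAreaRect((Q[:,:2]*1000).astype(np.float32)); print(name,len(Q),np.round(c,1),np.round(s,1),round(a,2))
for n in ["scene","side"]:
    P=np.load(n+"0.npz")["P"].reshape(-1,3); P=P[~np.isnan(P[:,0])]
    w=(P[:,0]>.46)&(P[:,0]<.69)&(P[:,1]>-.28)&(P[:,1]<.06)
    Q=P[w&(P[:,2]>.030)&(P[:,2]<.06)]
    rect(Q,n+" bed+fence")
    F=P[w&(P[:,2]>.051)&(P[:,2]<.058)]; rect(F,n+" fence top"); print(np.median(F[:,2]), np.median(P[w&(P[:,2]>.030)&(P[:,2]<.04)][:,2]))
    A=P[(P[:,0]>.42)&(P[:,0]<.55)&(P[:,1]>.17)&(P[:,1]<.33)&(P[:,2]>.004)&(P[:,2]<.07)]
    rect(A,n+" angle"); T=A[A[:,2]>.015]; rect(T,n+" angle up"); T=A[A[:,2]>.055]; rect(T,n+" top");print(A[:,2].max())
    B=P[(P[:,0]>.53)&(P[:,0]<.65)&(P[:,1]>.24)&(P[:,1]<.35)&(P[:,2]>.036)&(P[:,2]<.045)]; rect(B,n+" rack top")
    C=P[(P[:,0]>.53)&(P[:,0]<.65)&(P[:,1]>.24)&(P[:,1]<.35)&(P[:,2]>.046)]; 
    for lo in (.05,.07,.09,.105): 
        D=C[(C[:,2]>lo)&(C[:,2]<lo+.02)]; 
        if len(D): print(lo,len(D),np.median(D,0).round(4))
    for t in ["hole","pin","pin_tip","jig","heel","angle","fence","rack"]:
        c=r.camera(n) if t=="hole" else c
        for k in r.tip_of(n,t)[:1]:
            u,v=k["position"][0]*640,k["position"][1]*400
            z={"hole":.035,"pin":.015,"pin_tip":.015,"fence":.035}.get(t,0)
            d=rot(c["orientation"]).apply([(u-c["mtx"][0,2])/c["mtx"][0,0],(v-c["mtx"][1,2])/c["mtx"][1,1],1]); p=c["position"]; 
            print(t,round(k["conf"],2),[round(u),round(v)],np.round(p+d*(z-p[2])/d[2],4))
E
python3 - <<'E'
import cv2
s=cv2.imread('pics/side0.png')[140:350,180:360]; cv2.imwrite('pics/sidez.png',cv2.resize(s,None,fx=2.8,fy=2.8))
E
```

```text
scene bed+fence 3361 [ 568.5 -110.1] [242.2 155.3] 86.61
scene fence top 348 [ 626.1 -147.5] [159.7  27.4] 85.95
0.05334604479264349 0.03311138939188518
scene angle 699 [513.  245.3] [ 79.4 128.4] 4.93
scene angle up 547 [523.7 262.9] [ 63.  123.7] 27.17
scene top 121 [502.  250.2] [ 13.1 119.6] 28.13
0.06229852537662528
scene rack top 360 [587.  298.1] [60.  62.8] 70.24
0.05 30 [0.5901 0.2978 0.0608]
0.07 22 [0.5898 0.2981 0.0816]
0.09 39 [0.5887 0.2973 0.103 ]
0.105 16 [0.586  0.2978 0.1077]
hole 0.91 [317, 238] [ 0.6074 -0.0405  0.035 ]
pin 0.42 [449, 265] [0.5925 0.3045 0.015 ]
pin_tip 0.5 [449, 262] [0.5821 0.3048 0.015 ]
jig 0.73 [297, 231] [ 0.5633 -0.1088  0.    ]
heel 0.58 [429, 245] [ 0.5195  0.2519 -0.    ]
fence 0.74 [276, 236] [ 0.6263 -0.1471  0.035 ]
rack 0.58 [449, 267] [0.5863 0.3075 0.    ]
side bed+fence 3902 [ 564.8 -109.9] [247.7 153.2] 86.75
side fence top 344 [ 621.5 -148.4] [164.2  24.2] 87.1
0.05431785449060206 0.03451757477189887
side angle 1486 [508.  255.3] [115.2 123.6] 26.34
side angle up 364 [527.  264.5] [ 73.2 122.8] 26.67
side top 222 [497.9 249.8] [  7.9 122.6] 26.62
0.0631575588570783
side rack top 788 [581.6 297.7] [62.5 62. ] 70.5
0.05 51 [0.5787 0.3021 0.0601]
0.07 51 [0.5785 0.3018 0.0799]
0.09 68 [0.5802 0.301  0.1031]
0.105 38 [0.5812 0.2989 0.1087]
hole 0.8 [267, 198] [ 0.6121 -0.0366  0.035 ]
pin 0.68 [215, 316] [0.5772 0.2996 0.015 ]
pin_tip 0.76 [213, 316] [0.5817 0.3016 0.015 ]
jig 0.76 [295, 196] [ 0.5676 -0.107   0.    ]
heel 0.9 [264, 313] [0.4997 0.2537 0.    ]
angle 0.64 [275, 312] [0.481  0.2448 0.    ]
fence 0.82 [279, 172] [ 0.6245 -0.1451  0.035 ]
rack 0.82 [216, 322] [0.5777 0.3014 0.    ]
```

View pics/sidez.png

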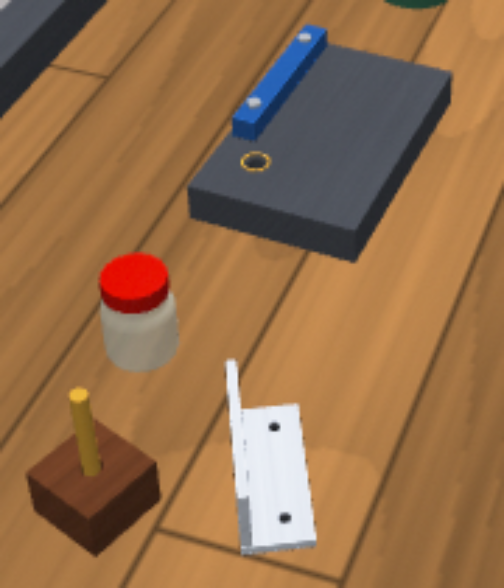

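```bash
cat >> h.py <<'E'
def planeof(c,line):  # image line pts (vx,vy,x0,y0)->world plane normal
    vx,vy,x0,y0=line; K=c["mtx"]; Rm=rot(c["orientation"])
    a=[Rm.apply([(x-K[0,2])/K[0,0],(y-K[1,2])/K[1,1],1]) for x,y in ((x0,y0),(x0+20*vx,y0+20*vy))]
    return np.cross(*a)
def row(target,yawdeg,N,tilt=None):
    """constant row taking present pose to target TCP, tool down with tool x at yaw"""
    p,Rt,o=tool(); y=np.radians(yawdeg)
    Rg=R.from_euler('z',yawdeg,degrees=True)*R.from_quat([1,0,0,0])
    T=np.eye(4);T[:3,:3]=(Rt.inv()*Rg).as_matrix();T[:3,3]=Rt.inv().apply(np.array(target)-p)
    w=R.from_matrix(T[:3,:3]).as_rotvec()/N; S=np.zeros((3,3)); Rr=R.from_rotvec(w)
    for k in range(N): S+=(Rr**k).as_matrix()
    d=np.linalg.solve(S,T[:3,3])
    print("row x",N,":",np.round(d*100,2).tolist(),np.round(w,4).tolist(),"mm/row",round(np.linalg.norm(d)*1000,1))
E
python3 - <<'E'
from h import *
N=[];C=[]
for n in ["scene","side"]:
    c=r.camera(n); s=r.silhouettes(n,"pin"); m=s[0]["pixels"]; col=c["color"]
    v,u=np.nonzero(m); l=cv2.fitLine(np.stack([u,v],1).astype(np.float32),cv2.DIST_HUBER,0,.01,.01).ravel()
    print(n,len(u),l,v.min(),v.max()); nn=planeof(c,l); N.append(nn/np.linalg.norm(nn)); C.append(c["position"])
d=np.cross(*N); d/=d[2]; print("axis dir (per z)",d)
b=[N[0]@C[0],N[1]@C[1]]
for z in (.015,.04,.08,.11):
    print(z,np.linalg.solve(np.array([N[0][:2],N[1][:2]]),[b[0]-N[0][2]*z,b[1]-N[1][2]*z]))
row([.584,.299,.22],27,26)
E
```

```text
scene 109 [ 2.7394366e-01 -9.6174574e-01  4.5057959e+02  2.4800673e+02] 237 259
side 217 [1.6278818e-01 9.8666102e-01 2.1001517e+02 2.9400876e+02] 279 309
axis dir (per z) [-0.00733974 -0.00145875  1.        ]
0.015 [0.58131146 0.29937645]
0.04 [0.58112797 0.29933998]
0.08 [0.58083438 0.29928163]
0.11 [0.58061419 0.29923787]
row x 26 : [0.18, -3.87, 0.04] [-0.0, 0.0, -0.0639] mm/row 38.7
```

```bash
python3 -m jog '[[[0.18,-3.87,0.04],[0,0,-0.064]],[[0.18,-3.87,0.04],[0,0,-0.064]],[[0.18,-3.87,0.04],[0,0,-0.064]],[[0.18,-3.87,0.04],[0,0,-0.064]],[[0.18,-3.87,0.04],[0,0,-0.064]],[[0.18,-3.87,0.04],[0,0,-0.064]],[[0.18,-3.87,0.04],[0,0,-0.064]],[[0.18,-3.87,0.04],[0,0,-0.064]],[[0.18,-3.87,0.04],[0,0,-0.064]],[[0.18,-3.87,0.04],[0,0,-0.064]],[[0.18,-3.87,0.04],[0,0,-0.064]],[[0.18,-3.87,0.04],[0,0,-0.064]],[[0.18,-3.87,0.04],[0,0,-0.064]],[[0.18,-3.87,0.04],[0,0,-0.064]],[[0.18,-3.87,0.04],[0,0,-0.064]],[[0.18,-3.87,0.04],[0,0,-0.064]],[[0.18,-3.87,0.04],[0,0,-0.064]],[[0.18,-3.87,0.04],[0,0,-0.064]],[[0,0,0],[0,0,0]],[[0,0,0],[0,0,0]]]'
python3 - <<'E'
from h import *
c=r.camera("wrist"); cv2.imwrite("pics/wrist1.png",c["color"][:,:,::-1])
print(r.tip_of("wrist","hole"),r.tip_of("wrist","jig"))
np.savez("w1.npz",P=cloud(c,True))
row([.581,.299,.20],27,10)
for t in("hole","pin","angle","fence"):
  for k in r.tip_of("wrist",t)[:1]: print(t,k)
E
```

```text
clock: 4.15
ee_pos: [0.6255, -0.003, 0.224]
tool_rot: [0.0, 1.0, -0.019, -0.0]
contact_force: [-0.4, -0.0, -0.0]
gripper_width: 1.0
[{'position': [0.4686, 0.5222], 'conf': 0.62}] [{'position': [0.4275, 0.6312], 'conf': 0.92}, {'position': [0.2339, 0.8697], 'conf': 0.67}]
row x 10 : [0.14, -3.1, 0.24] [0.0, 0.0, -0.0512] mm/row 31.1
hole {'position': [0.4686, 0.5222], 'conf': 0.62}
fence {'position': [0.4984, 0.7353], 'conf': 0.9}
```

View pics/wrist1.png

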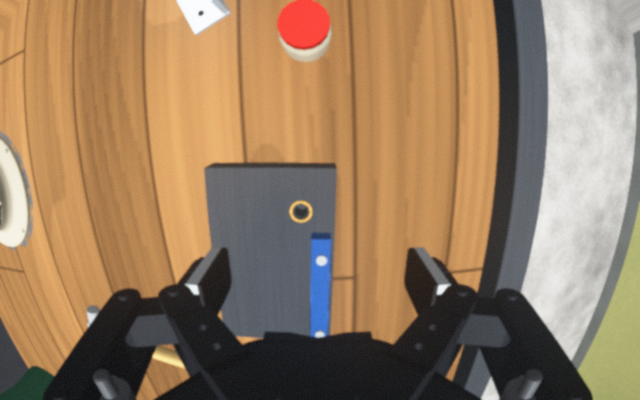

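The wrist view shows the hole at about (300,211) and the fence at (320,285). I'll compute the hole's position, then move on to the pin.

```bash
cat >> h.py <<'E'
def wray(c,u,v,z):
    K=c["mtx"]; x=(u-K[0,2])/K[0,0]; y=(v-K[1,2])/K[1,1]; t=np.hypot(x,y)
    d=np.array([np.sin(t)*x/t,np.sin(t)*y/t,np.cos(t)]); d=rot(c["orientation"]).apply(d); p=np.asarray(c["position"])
    return p+d*(z-p[2])/d[2]
def ring(c,roi,z=.035):
    hsv=cv2.cvtColor(c["color"],cv2.COLOR_RGB2HSV); m=cv2.inRange(hsv,(12,120,110),(35,255,255)); M=np.zeros_like(m)
    x0,y0,x1,y1=roi; M[y0:y1,x0:x1]=m[y0:y1,x0:x1]
    v,u=np.nonzero(M); e=cv2.fitEllipse(np.stack([u,v],1).astype(np.float32)) if len(u)>5 else None
    print("ring px",len(u),e, "world",wray(c,*e[0],z) if e else None); return M
E
python3 - <<'E'
from h import *
c=r.camera("wrist")
ring(c,(280,195,322,230))
print(wray(c,300.5,211.5,.035))
for p in[(207,168),(335,165)]: print(p,wray(c,*p,.035))
# fence top corner edges, working face
hsv=cv2.cvtColor(c["color"],cv2.COLOR_RGB2HSV); m=cv2.inRange(hsv,(105,130,80),(125,255,255)); m[:230]=0;m[:,:300]=0;m[:,345:]=0
v,u=np.nonzero(m); 
P=np.array([wray(c,a,b,.055)[:2] for a,b in zip(u,v)])*1000
print(cv2.minAreaRect(P.astype(np.float32)))
for b in range(245,330,15):
    uu=u[v==b]; print(b,uu.min(),uu.max(),wray(c,uu.min()-.5,b,.055).round(4),wray(c,uu.max()+.5,b,.055).round(4))
row([.581,.299,.20],27,12)
E
python3 -m jog '[[[0.12,-2.58,0.2],[0,0,-0.043]],[[0.12,-2.58,0.2],[0,0,-0.043]],[[0.12,-2.58,0.2],[0,0,-0.043]],[[0.12,-2.58,0.2],[0,0,-0.043]],[[0.12,-2.58,0.2],[0,0,-0.043]],[[0.12,-2.58,0.2],[0,0,-0.043]],[[0.12,-2.58,0.2],[0,0,-0.043]],[[0.12,-2.58,0.2],[0,0,-0.043]],[[0.12,-2.58,0.2],[0,0,-0.043]],[[0.12,-2.58,0.2],[0,0,-0.043]],[[0.12,-2.58,0.2],[0,0,-0.043]],[[0.12,-2.58,0.2],[0,0,-0.043]],[[0,0,0],[0,0,0]],[[0,0,0],[0,0,0]]]'
python3 - <<'E'
from h import *
c=r.camera("wrist"); cv2.imwrite("pics/wrist2.png",c["color"][:,:,::-1])
for t in("pin","rack","angle","heel"):
  for k in r.tip_of("wrist",t)[:1]: 
    u,v=k["position"][0]*640,k["position"][1]*400; print(t,k,wray(c,u,v,.015 if t=="pin" else 0))
row([.581,.299,.15],27,5)
E
```

```text
ring px 170 ((300.5643310546875, 209.9019012451172), (19.28312873840332, 20.143489837646484), 99.18263244628906) world [ 0.60460748 -0.04197431  0.035     ]
[ 0.60442739 -0.04387055  0.035     ]
(207, 168) [0.50036061 0.01171796 0.035     ]
(335, 165) [0.64477985 0.00772596 0.035     ]
((622.194580078125, -137.07774353027344), (148.85073852539062, 22.829736709594727), 87.3143310546875)
245 311 330 [ 0.6146 -0.0767  0.055 ] [ 0.6367 -0.0776  0.055 ]
260 311 329 [ 0.6137 -0.0954  0.055 ] [ 0.6351 -0.0963  0.055 ]
275 311 329 [ 0.6127 -0.1151  0.055 ] [ 0.6346 -0.116   0.055 ]
290 311 328 [ 0.6117 -0.1359  0.055 ] [ 0.633  -0.1368  0.055 ]
305 311 328 [ 0.6105 -0.158   0.055 ] [ 0.6324 -0.1589  0.055 ]
320 311 327 [ 0.6093 -0.1817  0.055 ] [ 0.6307 -0.1826  0.055 ]
row x 12 : [0.13, -2.58, 0.2] [0.0, -0.0, -0.0426] mm/row 25.9
clock: 5.95
ee_pos: [0.5794, 0.2994, 0.2001]
tool_rot: [0.0, 0.972, 0.236, 0.0]
contact_force: [-0.7, -0.3, 0.4]
gripper_width: 1.0
pin {'position': [0.5002, 0.4392], 'conf': 0.75} [0.58089434 0.30239489 0.015     ]
rack {'position': [0.4984, 0.4387], 'conf': 0.79} [0.58121755 0.29928962 0.        ]
heel {'position': [0.3406, 0.462], 'conf': 0.5} [ 4.80241379e-01  2.35583650e-01 -5.55111512e-17]
row x 5 : [0.02, 0.0, 1.0] [0.0, -0.0, 0.0009] mm/row 10.0
```

View pics/wrist2.png

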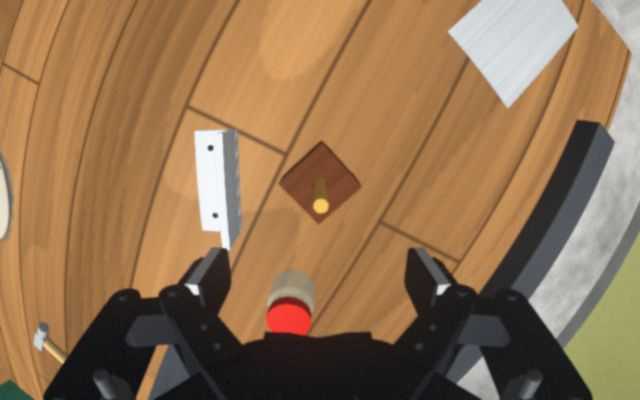

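The pin top is at (321,205) and it enters the rack at about (319,182). The angle lies to the left at (215,185), with its upright on the right side.

```bash
python3 - <<'E'
from h import *
c=r.camera("wrist")
print("top",wray(c,321,205,.11),"base",wray(c,319.5,182,.04))
P=cloud(c,True); 
w=P.reshape(-1,3); w=w[~np.isnan(w[:,0])]
C=w[(abs(w[:,0]-.58)<.04)&(abs(w[:,1]-.3)<.04)&(w[:,2]>.048)&(w[:,2]<.13)]
T=C[C[:,2]>.105]; print(len(C),"toppts",len(T),T.mean(0) if len(T) else 0, C[:,2].max())
B=w[(abs(w[:,0]-.58)<.06)&(abs(w[:,1]-.3)<.06)&(abs(w[:,2]-.04)<.004)]; print("rack",cv2.minAreaRect((B[:,:2]*1000).astype(np.float32)))
A=w[(w[:,0]>.42)&(w[:,0]<.55)&(w[:,1]>.17)&(w[:,1]<.33)]
T=A[(A[:,2]>.055)&(A[:,2]<.07)]; print("angle top",len(T),cv2.minAreaRect((T[:,:2]*1000).astype(np.float32)))
T=A[(A[:,2]>.004)&(A[:,2]<.012)]; print("angle foot",len(T),cv2.minAreaRect((T[:,:2]*1000).astype(np.float32)))
im=cv2.resize(c["color"][110:260,180:380,::-1],None,fx=4,fy=4,interpolation=cv2.INTER_CUBIC); cv2.imwrite("pics/w2z.png",im)
E
```

```text
top [0.58277215 0.29815829 0.11      ] base [0.5811236  0.30008282 0.04      ]
399 toppts 197 [0.58197755 0.29896996 0.11002604] 0.11189985326966534
rack ((582.5017700195312, 298.67498779296875), (60.95574951171875, 61.02653503417969), 70.4962158203125)
angle top 1015 ((498.128662109375, 250.52786254882812), (9.452006340026855, 119.5159683227539), 26.44072723388672)
angle foot 2130 ((506.8241271972656, 254.35903930664062), (112.8130111694336, 120.25267791748047), 25.62848663330078)
```

View pics/w2z.png

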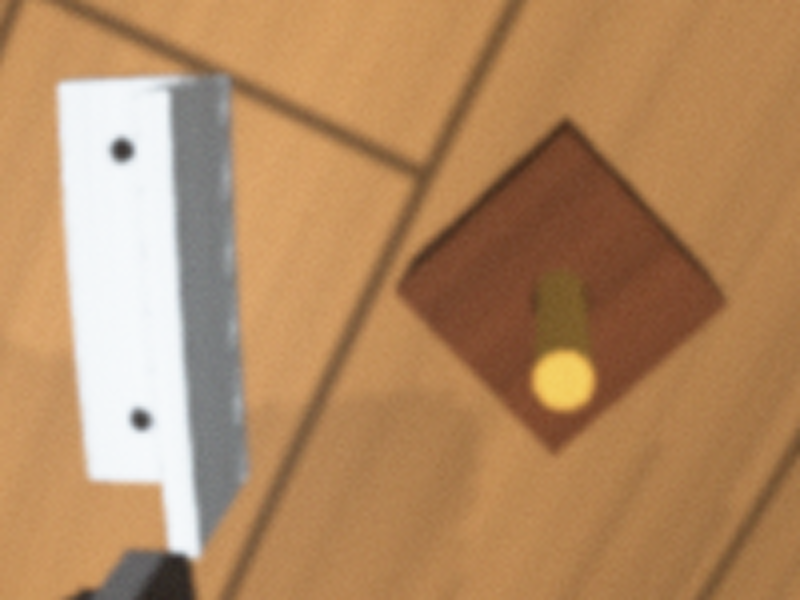

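```bash
python3 - <<'E'
from h import *
row([.582,.299,.069],27,9)
E
python3 -m jog '[[[0.03,0.01,1.46],[0,0,0]],[[0.03,0.01,1.46],[0,0,0]],[[0.03,0.01,1.46],[0,0,0]],[[0.03,0.01,1.46],[0,0,0]],[[0.03,0.01,1.46],[0,0,0]],[[0.02,0.01,1.46],[0,0,0]],[[0.02,0.01,1.46],[0,0,0]],[[0.02,0.01,1.46],[0,0,0]],[[0.02,0.01,1.43],[0,0,0]],[[0,0,0],[0,0,0]],[[0,0,0],[0,0,0]]]'
python3 - <<'E'
from h import *
c=r.camera("wrist"); cv2.imwrite("pics/wrist3.png",c["color"][:,:,::-1])
E
```

```text
row x 9 : [0.02, 0.01, 1.46] [0.0, -0.0, 0.0005] mm/row 14.6
clock: 7.35
ee_pos: [0.5821, 0.2996, 0.0692]
tool_rot: [-0.0, 0.972, 0.236, 0.0]
contact_force: [0.1, -0.9, -0.2]
gripper_width: 1.005
```

View pics/wrist3.png

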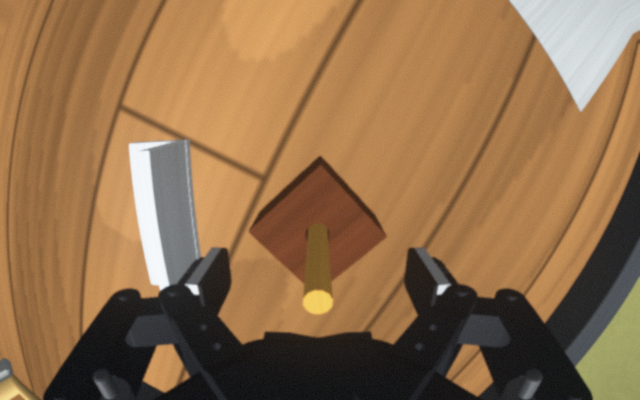

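The pin top is at (318,301), centred between the fingers, so I'll close the gripper.

```bash
python3 -m jog '[[[0,0,0],[0,0,0]],[[0,0,0],[0,0,0]],[[0,0,0],[0,0,0]],[[0,0,0],[0,0,0]],[[0,0,0],[0,0,0]],[[0,0,0],[0,0,0]],[[0,0,0],[0,0,0]],[[0,0,0],[0,0,0]],[[0,0,0],[0,0,0]],[[0,0,0],[0,0,0]]]' 1 60
python3 -m jog '[[[0,0,-0.7],[0,0,0]],[[0,0,-1.2],[0,0,0]],[[0,0,-1.5],[0,0,0]],[[0,0,-1.5],[0,0,0]],[[0,0,-1.5],[0,0,0]],[[0,0,-1.5],[0,0,0]],[[0,0,-1.5],[0,0,0]],[[0,0,-1],[0,0,0]],[[0,0,0],[0,0,0]],[[0,0,0],[0,0,0]]]'
python3 - <<'E'
from h import *
for n in("wrist","side","scene"):
    c=r.camera(n); cv2.imwrite(f"pics/{n}4.png",c["color"][:,:,::-1])
E
```

```text
clock: 8.4
ee_pos: [0.5819, 0.2998, 0.0692]
tool_rot: [-0.0, 0.972, 0.236, 0.0]
contact_force: [-0.2, 0.4, 2.2]
gripper_width: 0.124
clock: 9.4
ee_pos: [0.5816, 0.2997, 0.1727]
tool_rot: [0.0, 0.972, 0.236, -0.0]
contact_force: [0.4, 0.5, -0.8]
gripper_width: 0.121
```

View pics/wrist4.png

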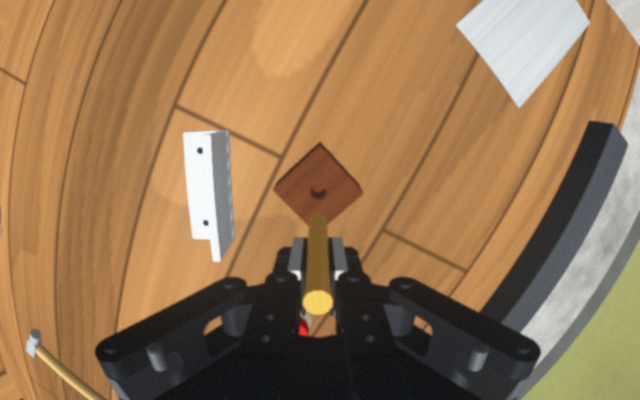

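View pics/side4.png

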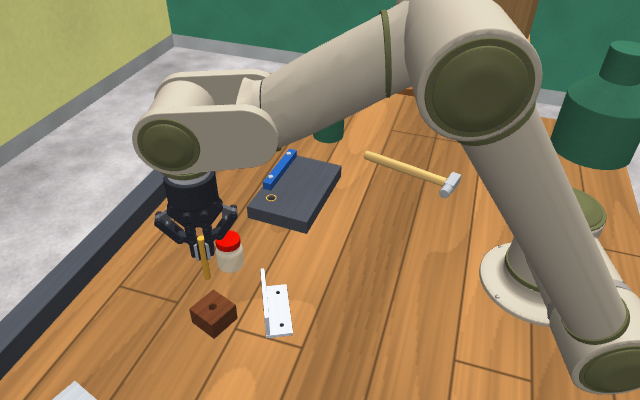

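```bash
python3 - <<'E'
from h import *
c=r.camera("wrist"); p,Rt,o=tool()
for nm,u,v,dz in(("top",317.8,301.5,.0408),("bot",318,218,-.0542)):
    w=wray(c,u,v,p[2]+dz); print(nm,w,"tool",Rt.inv().apply(w-p)*1000)
print(r.tip_of("wrist","pin_tip"))
cv2.imwrite("pics/w4z.png",cv2.resize(c["color"][170:330,260:380,::-1],None,fx=5,fy=5,interpolation=cv2.INTER_CUBIC)[:, :600])
E
```

```text
top [0.58164867 0.29838197 0.2130654 ] tool [ -0.58078832   1.09017865 -40.79950557]
bot [0.58123798 0.29978599 0.1180654 ] tool [-0.17258905 -0.32367155 54.20035944]
[{'position': [0.4958, 0.5503], 'conf': 0.62}, {'position': [0.3622, 0.462], 'conf': 0.57}]
```

View pics/w4z.png

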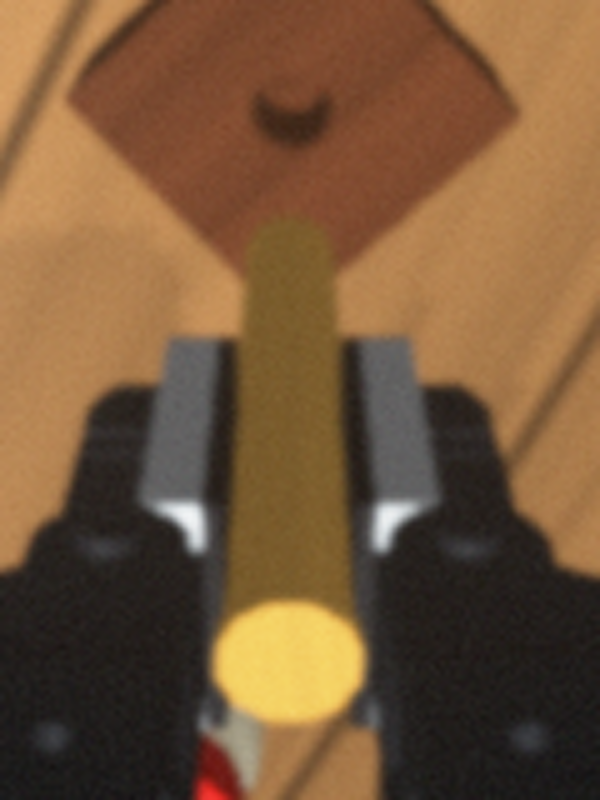

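```bash
python3 - <<'E'
from h import *
c=r.camera("wrist"); p,Rt,o=tool()
for nm,u,v,dz in(("topfront",317.8,290,.0408),("topback",317.8,315,.0408),("bot",317.8,212.6,-.0542)):
    w=wray(c,u,v,p[2]+dz); print(nm,"tool",(Rt.inv().apply(w-p)*1000).round(2))
row([.600,.0,.17],-3.1,12)
E
```

```text
topfront tool [ -0.57  -4.4  -40.8 ]
topback tool [ -0.56   7.98 -40.8 ]
bot tool [-0.29 -4.14 54.2 ]
row x 12 : [-0.43, 2.49, 0.02] [0.0, 0.0001, 0.0443] mm/row 25.3
```

```bash
python3 - <<'E'
from h import *
row([.605,-.0402,.14],-3.1,14)
E
python3 -m jog '[[[-0.42,2.43,0.1],[0,0,0.038]],[[-0.42,2.43,0.1],[0,0,0.038]],[[-0.42,2.43,0.1],[0,0,0.038]],[[-0.42,2.43,0.1],[0,0,0.038]],[[-0.42,2.43,0.1],[0,0,0.038]],[[-0.42,2.43,0.1],[0,0,0.038]],[[-0.42,2.43,0.1],[0,0,0.038]],[[-0.42,2.43,0.1],[0,0,0.038]],[[-0.42,2.43,0.1],[0,0,0.038]],[[-0.42,2.43,0.1],[0,0,0.038]],[[-0.42,2.43,0.1],[0,0,0.038]],[[-0.42,2.43,0.1],[0,0,0.038]],[[-0.42,2.43,0.1],[0,0,0.038]],[[0,0,0],[0,0,0]],[[0,0,0],[0,0,0]]]'
python3 - <<'E'
from h import *
row([.605,-.0402,.12],-3.1,5)
E
```

```text
row x 14 : [-0.4, 2.43, 0.23] [0.0, 0.0001, 0.0379] mm/row 24.7
clock: 11.2
ee_pos: [0.6065, -0.0168, 0.1599]
tool_rot: [-0.0, 1.0, -0.009, -0.0]
contact_force: [0.6, 0.6, -0.0]
gripper_width: 0.122
row x 5 : [-0.01, 0.47, 0.8] [-0.0001, 0.0001, 0.0073] mm/row 9.3
```

```bash
python3 -m jog '[[[0,0.47,0.8],[0,0,0.0073]],[[0,0.47,0.8],[0,0,0.0073]],[[0,0.47,0.8],[0,0,0.0073]],[[-0.02,0.47,0.8],[0,0,0.0073]],[[-0.02,0.47,0.8],[0,0,0.0073]],[[0,0,0],[0,0,0]],[[0,0,0],[0,0,0]],[[0,0,0],[0,0,0]]]'
cat >> h.py <<'E'
E
python3 - <<'E'
from h import *
c=r.camera("wrist"); cv2.imwrite("pics/wrist5.png",c["color"][:,:,::-1])
cv2.imwrite("pics/w5z.png",cv2.resize(c["color"][150:310,240:400,::-1],None,fx=3.75,fy=3.75,interpolation=cv2.INTER_CUBIC))
c=r.camera("side"); cv2.imwrite("pics/s5z.png",cv2.resize(c["color"][130:250,200:360,::-1],None,fx=4,fy=4,interpolation=cv2.INTER_CUBIC))
c=r.camera("scene"); cv2.imwrite("pics/c5z.png",cv2.resize(c["color"][170:290,240:400,::-1],None,fx=4,fy=4,interpolation=cv2.INTER_CUBIC))
print(tool()[0])
E
```

```text
clock: 12.0
ee_pos: [0.6056, -0.0401, 0.1204]
tool_rot: [0.0, 1.0, -0.027, 0.0]
contact_force: [-0.3, -0.7, -1.5]
gripper_width: 0.124
[ 0.60549804 -0.04002944  0.1203793 ]
```

View pics/w5z.png

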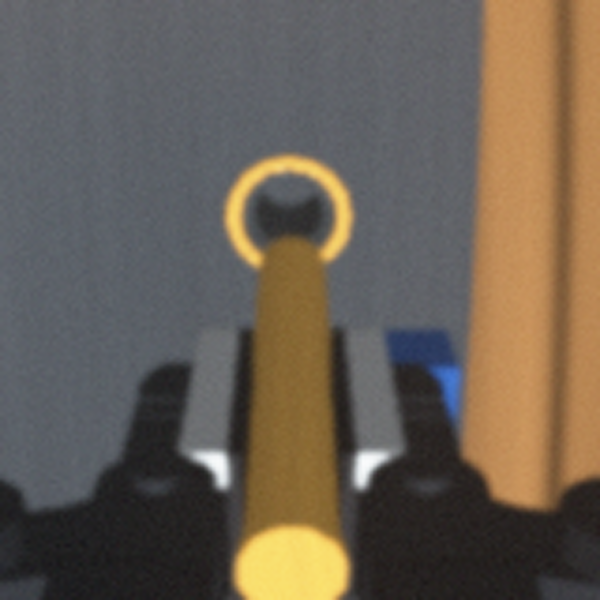

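View pics/s5z.png

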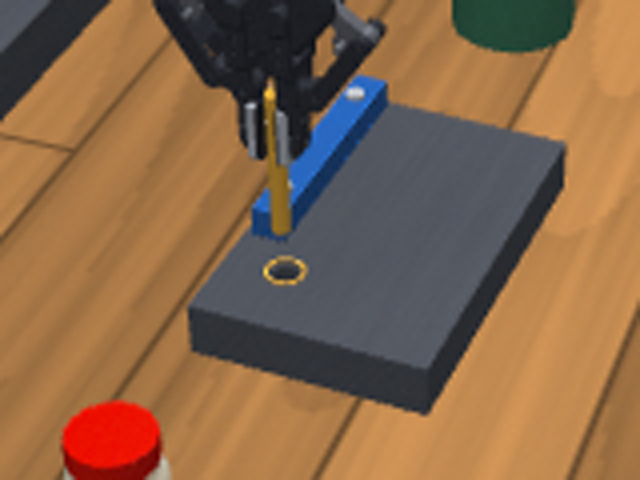

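View pics/c5z.png

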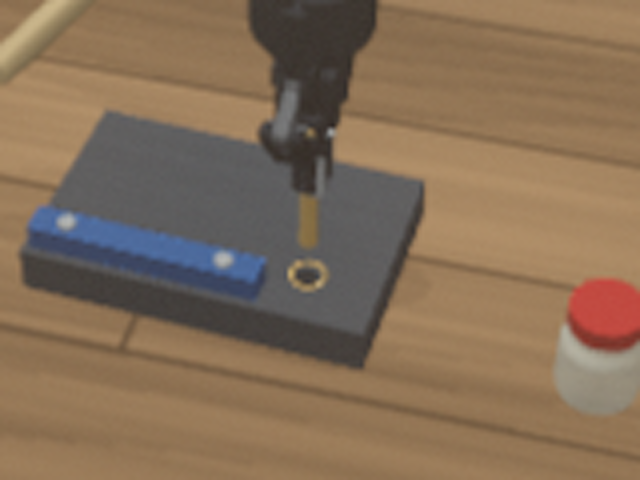

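```bash
python3 - <<'E'
from h import *
c=r.camera("wrist"); p,Rt,o=tool(); T=lambda w:(Rt.inv().apply(w-p)*1000).round(2)
h=wray(c,316.7,207.5,.035); f=wray(c,317.2,212.8,p[2]-.0542)
print("hole",h.round(4),T(h),"pin front edge",T(f),"centre y",T(f)[1]+6)
print("ring outer top/left/right",T(wray(c,316.7,150+155/3.75-.37,.035)),T(wray(c,240+225/3.75-.37,207.5,.035)),T(wray(c,240+353/3.75-.37,207.5,.035)))
for t in("hole","pin_tip"): print(r.tip_of("wrist",t))
E
```

```text
hole [ 0.6044 -0.0425  0.035 ] [-0.97  2.52 85.32] pin front edge [-0.62 -3.64 54.2 ] centre y 2.36
ring outer top/left/right [ -0.96 -10.7   85.32] [-14.19   2.52  85.32] [12.25  2.53 85.33]
[{'position': [0.4972, 0.5115], 'conf': 0.74}]
[{'position': [0.4958, 0.5543], 'conf': 0.94}]
```

The pin and hole are aligned to about 0.4 mm, so I'll lower slowly and watch the force.

```bash
python3 -m jog '[[[-0.03,0.02,0.5],[0,0,0]],[[0,0,0.6],[0,0,0]],[[0,0,0.6],[0,0,0]],[[0,0,0.6],[0,0,0]],[[0,0,0.5],[0,0,0]],[[0,0,0.3],[0,0,0]],[[0,0,0.3],[0,0,0]],[[0,0,0.3],[0,0,0]],[[0,0,0],[0,0,0]]]'
python3 - <<'E'
from h import *
c=r.camera("side"); cv2.imwrite("pics/s6z.png",cv2.resize(c["color"][130:250,200:360,::-1],None,fx=4,fy=4,interpolation=cv2.INTER_CUBIC))
print(r.get_obs()["contact_force"],r.get_obs()["torque"])
E
```

```text
clock: 13.2
ee_pos: [0.6049, -0.0403, 0.0827]
tool_rot: [-0.0, 1.0, -0.027, -0.0]
contact_force: [0.2, -0.2, -1.2]
gripper_width: 0.124
[ 0.19612313 -0.70659798 -1.62348723] [-0.01197032 -0.02339486  0.03564569]
```

View pics/s6z.png

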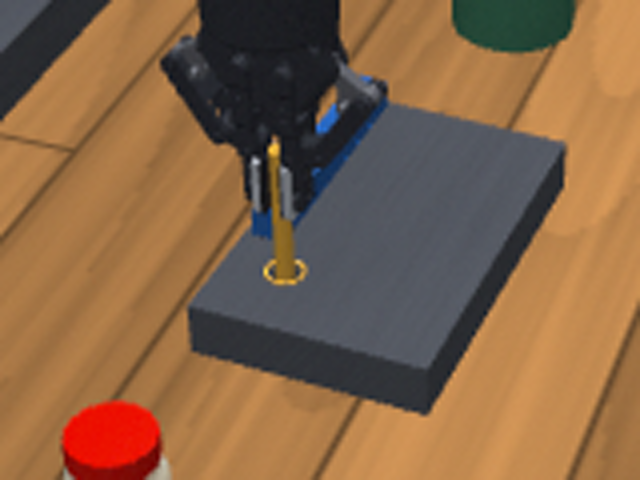

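The pin has entered the hole with no force. Continuing down.

```bash
python3 -m jog '[[[0,0,0.4],[0,0,0]],[[0,0,0.4],[0,0,0]],[[0,0,0.4],[0,0,0]],[[0,0,0.3],[0,0,0]],[[0,0,0.3],[0,0,0]],[[0,0,0.2],[0,0,0]],[[0,0,0.1],[0,0,0]],[[0,0,0],[0,0,0]]]'; python3 -m jog '[[[0,0,0.1],[0,0,0]],[[0,0,0.1],[0,0,0]],[[0,0,0.05],[0,0,0]],[[0,0,0],[0,0,0]]]'
```

```text
clock: 14.05
ee_pos: [0.605, -0.0403, 0.0619]
tool_rot: [-0.0, 1.0, -0.027, -0.0]
contact_force: [-0.2, 0.1, -0.4]
gripper_width: 0.123
clock: 14.45
ee_pos: [0.605, -0.0403, 0.0595]
tool_rot: [-0.0, 1.0, -0.027, -0.0]
contact_force: [-0.1, -0.2, -0.0]
gripper_width: 0.123
```

```bash
python3 -m jog '[[[0,0,0.05],[0,0,0]],[[0,0,0.05],[0,0,0]],[[0,0,0],[0,0,0]]]'; python3 -m jog '[[[0,0,0.05],[0,0,0]],[[0,0,0.05],[0,0,0]],[[0,0,0],[0,0,0]]]'
```

```text
clock: 14.75
ee_pos: [0.6052, -0.0404, 0.0592]
tool_rot: [0.0, 1.0, -0.027, 0.0]
contact_force: [-1.7, 0.1, 4.7]
gripper_width: 0.122
clock: 15.05
ee_pos: [0.6054, -0.0404, 0.0591]
tool_rot: [0.0, 1.0, -0.027, 0.001]
contact_force: [-2.3, 0.8, 11.7]
gripper_width: 0.123
```

The pin bottomed at TCP z 0.0592, exactly where predicted. Releasing it and backing up.

```bash
python3 -m jog '[[[0,0,0],[0,0,0]],[[0,0,0],[0,0,0]],[[0,0,0],[0,0,0]],[[0,0,0],[0,0,0]],[[0,0,0],[0,0,0]],[[0,0,0],[0,0,0]]]' 0
python3 -m jog '[[[0,0,-0.8],[0,0,0]],[[0,0,-1.5],[0,0,0]],[[0,0,-1.5],[0,0,0]],[[0,0,-1.5],[0,0,0]],[[0,0,-2],[0,0,0]],[[0,0,-2],[0,0,0]],[[0,0,-2],[0,0,0]],[[0,0,-1],[0,0,0]],[[0,0,0],[0,0,0]]]'
python3 - <<'E'
from h import *
c=r.camera("wrist"); cv2.imwrite("pics/wrist7.png",c["color"][:,:,::-1])
P=cloud(c,True).reshape(-1,3); q=P[(abs(P[:,0]-.605)<.02)&(abs(P[:,1]+.042)<.02)&(P[:,2]>.08)&(P[:,2]<.13)]; print("pin top",len(q),q.mean(0),q[:,2].max())
c=r.camera("side"); cv2.imwrite("pics/s7z.png",cv2.resize(c["color"][130:250,200:360,::-1],None,fx=4,fy=4,interpolation=cv2.INTER_CUBIC))
# angle pose from wrist2-time data
row([.4985,.2505,.2],27,16)
E
```

```text
clock: 15.65
ee_pos: [0.6051, -0.0403, 0.0574]
tool_rot: [-0.0, 1.0, -0.027, -0.0]
contact_force: [0.7, -0.1, -0.3]
gripper_width: 0.999
clock: 16.55
ee_pos: [0.6055, -0.0404, 0.1821]
tool_rot: [0.0, 1.0, -0.027, 0.001]
contact_force: [-0.3, 0.2, -0.3]
gripper_width: 0.996
pin top 268 [ 0.60531136 -0.04014902  0.09651777] 0.10264698853695822
row x 16 : [-0.31, -1.93, -0.13] [-0.0, 0.0001, -0.0328] mm/row 19.6
```

View pics/wrist7.png

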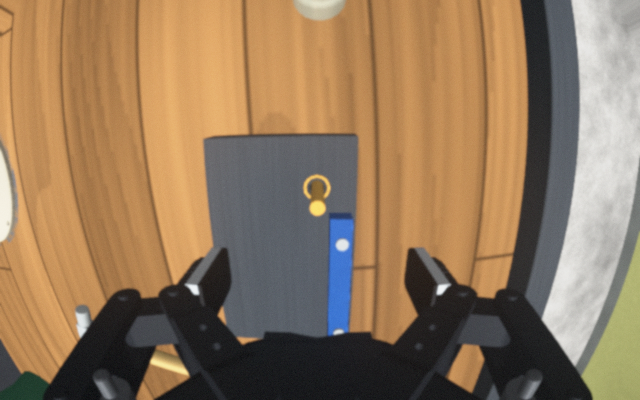

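View pics/s7z.png

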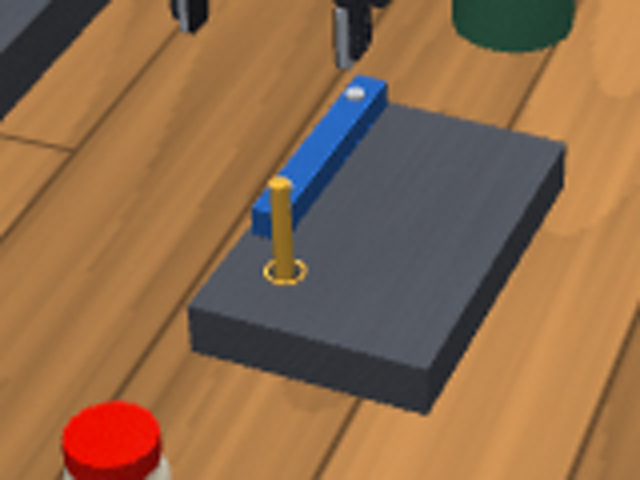

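The pin is home: its top is at about z 0.10 m, at (317,207) in the wrist view, and it stands straight in the side view. Now for the angle.

```bash
python3 -m jog '[[[-0.31,-1.93,-0.1],[0,0,-0.0328]],[[-0.31,-1.93,-0.1],[0,0,-0.0328]],[[-0.31,-1.93,-0.1],[0,0,-0.0328]],[[-0.31,-1.93,-0.1],[0,0,-0.0328]],[[-0.31,-1.93,-0.1],[0,0,-0.0328]],[[-0.31,-1.93,-0.1],[0,0,-0.0328]],[[-0.31,-1.93,-0.1],[0,0,-0.0328]],[[-0.31,-1.93,-0.1],[0,0,-0.0328]],[[-0.31,-1.93,-0.1],[0,0,-0.0328]],[[-0.31,-1.93,-0.1],[0,0,-0.0328]],[[-0.31,-1.93,-0.1],[0,0,-0.0328]],[[-0.31,-1.93,-0.1],[0,0,-0.0328]],[[-0.31,-1.93,-0.1],[0,0,-0.0328]],[[-0.31,-1.93,-0.1],[0,0,-0.0328]],[[-0.31,-1.93,-0.1],[0,0,-0.0328]],[[-0.31,-1.93,-0.1],[0,0,-0.0328]],[[0,0,0],[0,0,0]],[[0,0,0],[0,0,0]]]'
python3 - <<'E'
from h import *
c=r.camera("wrist"); cv2.imwrite("pics/wrist8.png",c["color"][:,:,::-1])
w=cloud(c,True).reshape(-1,3); w=w[~np.isnan(w[:,0])]
A=w[(w[:,0]>.42)&(w[:,0]<.55)&(w[:,1]>.17)&(w[:,1]<.33)]
T=A[(A[:,2]>.056)&(A[:,2]<.066)]; print("angle top",len(T),cv2.minAreaRect((T[:,:2]*1000).astype(np.float32)),T[:,2].mean())
print(cv2.fitLine((T[:,:2]*1000).astype(np.float32),cv2.DIST_HUBER,0,.01,.01).ravel())
E
```

```text
clock: 18.45
ee_pos: [0.4984, 0.2498, 0.1958]
tool_rot: [0.0, 0.972, 0.233, -0.001]
contact_force: [0.1, 0.2, -0.2]
gripper_width: 1.0
angle top 1099 ((498.2529602050781, 250.7682647705078), (8.101631164550781, 118.95539093017578), 26.860883712768555) 0.060332785486850796
[ 4.5412561e-01 -8.9093769e-01  4.9662064e+02  2.5332545e+02]
```

View pics/wrist8.png

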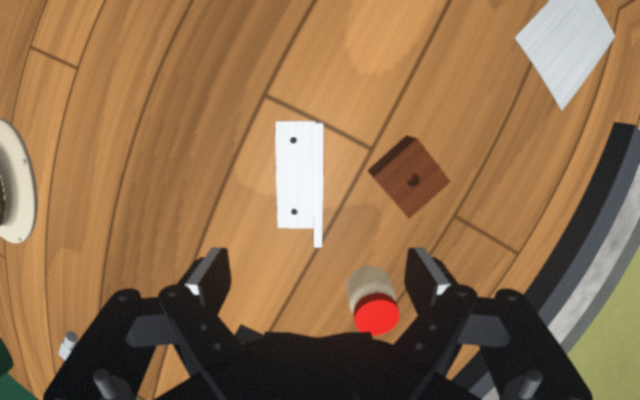

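The angle's upright is at (318,185), centred along the jaw axis, and the rack's corner is near the right finger. I'll narrow the jaws to about 34 mm before going down.

```bash
python3 - <<'E'
from h import *
row([.4983,.2506,.029],27,11)
E
python3 -m jog '[[[0.01,-0.01,1.2],[0,0,-0.001]],[[0.01,-0.01,1.6],[0,0,-0.001]],[[0.01,-0.01,1.6],[0,0,-0.001]],[[0,-0.01,1.6],[0,0,-0.001]],[[0,-0.01,1.6],[0,0,0]],[[0,-0.01,1.6],[0,0,0]],[[0,0,0],[0,0,0]]]' 0.6
python3 - <<'E'
from h import *
c=r.camera("wrist"); cv2.imwrite("pics/wrist9.png",c["color"][:,:,::-1])
row([.4983,.2506,.029],27,6)
E
```

```text
row x 11 : [0.0, -0.01, 1.52] [0.0, 0.0001, -0.0001] mm/row 15.2
clock: 19.2
ee_pos: [0.4976, 0.2496, 0.1018]
tool_rot: [0.0, 0.972, 0.235, -0.003]
contact_force: [-0.5, -0.5, 0.3]
gripper_width: 0.4
row x 6 : [0.01, -0.01, 1.24] [-0.0001, 0.0005, 0.0005] mm/row 12.4
```

View pics/wrist9.png

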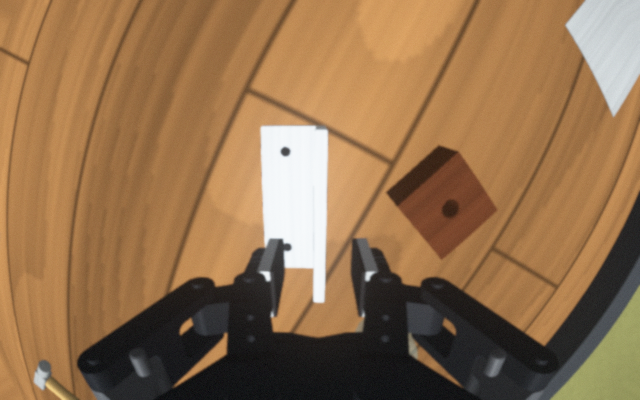

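The upright passes centrally between the fingers (column 319), clear of the rack. Descending and gripping.

```bash
python3 -m jog '[[[0.01,-0.01,1.4],[0,0.0005,0]],[[0.01,-0.01,1.4],[0,0.0005,0]],[[0.01,-0.01,1.4],[0,0.0005,0]],[[0.01,-0.01,1.3],[0,0.0005,0]],[[0.01,-0.01,1.1],[0,0.0005,0]],[[0,-0.01,0.6],[0,0.0005,0]],[[0,0,0],[0,0,0]],[[0,0,0],[0,0,0]]]'
python3 -m jog '[[[0,0,0],[0,0,0]],[[0,0,0],[0,0,0]],[[0,0,0],[0,0,0]],[[0,0,0],[0,0,0]],[[0,0,0],[0,0,0]],[[0,0,0],[0,0,0]]]' 1 100
python3 -c "
from h import *
row([.4983,.2506,.029],27,1); print(r.get_obs())"
```

```text
clock: 20.05
ee_pos: [0.4991, 0.2514, 0.033]
tool_rot: [-0.0, 0.972, 0.235, 0.002]
contact_force: [0.1, 0.2, 0.3]
gripper_width: 0.396
clock: 20.65
ee_pos: [0.499, 0.2515, 0.0332]
tool_rot: [-0.0, 0.972, 0.235, 0.002]
contact_force: [-1.4, 0.9, 6.0]
gripper_width: 0.07
row x 1 : [-0.11, 0.05, 0.42] [0.0003, -0.0042, 0.0041] mm/row 4.4
{'clock': 20.65, 'q': array([ 2.54666362e-01,  6.12482333e-01,  1.54017332e+00,  7.88354221e-04,
        9.84813696e-01, -2.21142013e-01]), 'joint_velocities': array([-0.00090186,  0.0001944 ,  0.00016685, -0.00044834, -0.0007091 ,
        0.00113702]), 'effort': array([-1.35587901e-01, -4.66216385e+01, -1.54009169e+01,  4.48960272e-03,
       -3.06511810e-01, -6.16957841e-03]), 'ee_pos': array([0.499044  , 0.25150113, 0.03322746]), 'tool_rot': array([-3.63374827e-04,  9.71883093e-01,  2.35454655e-01,  2.05584945e-03]), 'contact_force': array([-1.37022465,  0.92732617,  6.03187168]), 'torque': array([-0.06287733,  0.21039349, -0.03480161]), 'gripper_width': 0.0700976915934098}
```

Gripped. Now lift.

```bash
python3 -m jog '[[[0,0,-0.5],[0,0,0]],[[0,0,-1],[0,0,0]],[[0,0,-1.5],[0,0,0]],[[0,0,-2],[0,0,0]],[[0,0,-2],[0,0,0]],[[0,0,-2],[0,0,0]],[[0,0,-2],[0,0,0]],[[0,0,-2],[0,0,0]],[[0,0,-1],[0,0,0]],[[0,0,0],[0,0,0]],[[0,0,0],[0,0,0]]]'
python3 - <<'E'
from h import *
row([.596,-.128,.17],-3.1,18)
c=r.camera("wrist"); cv2.imwrite("pics/wrist10.png",c["color"][:,:,::-1])
E
```

```text
clock: 21.75
ee_pos: [0.498, 0.2511, 0.1718]
tool_rot: [-0.0, 0.972, 0.235, 0.001]
contact_force: [0.9, -0.3, -2.5]
gripper_width: 0.07
row x 18 : [0.06, 2.2, 0.01] [-0.0, -0.0001, 0.0294] mm/row 22.0
```

View pics/wrist10.png

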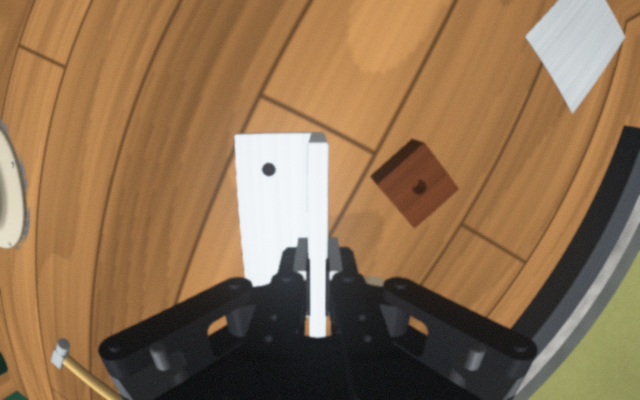

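The angle is held squarely, with the upright at column 318. Carrying it over the fixture.

```bash
python3 -m jog '[[[0.06,1.5,0],[0,0,0.02]],[[0.06,2.2,0],[0,0,0.0294]],[[0.06,2.2,0],[0,0,0.0294]],[[0.06,2.2,0],[0,0,0.0294]],[[0.06,2.2,0],[0,0,0.0294]],[[0.06,2.2,0],[0,0,0.0294]],[[0.06,2.2,0],[0,0,0.0294]],[[0.06,2.2,0],[0,0,0.0294]],[[0.06,2.2,0],[0,0,0.0294]],[[0.06,2.2,0],[0,0,0.0294]],[[0.06,2.2,0],[0,0,0.0294]],[[0.06,2.2,0],[0,0,0.0294]],[[0.06,2.2,0],[0,0,0.0294]],[[0.06,2.2,0],[0,0,0.0294]],[[0.06,2.2,0],[0,0,0.0294]],[[0.06,2.2,0],[0,0,0.0294]],[[0.06,2.2,0],[0,0,0.0294]],[[0.06,2.2,0],[0,0,0.0294]],[[0.06,0.7,0],[0,0,0.0094]],[[0,0,0],[0,0,0]]]'
python3 -m jog '[[[0,0,0],[0,0,0]],[[0,0,0],[0,0,0]]]'
python3 - <<'E'
from h import *
row([.596,-.128,.13],-3.1,1)
for n in("wrist","side","scene"):
    c=r.camera(n); cv2.imwrite(f"pics/{n}11.png",c["color"][:,:,::-1])
E
```

```text
clock: 23.8
ee_pos: [0.5965, -0.129, 0.1715]
tool_rot: [-0.001, 1.0, -0.028, 0.001]
contact_force: [0.1, 0.3, -2.1]
gripper_width: 0.072
clock: 24.0
ee_pos: [0.5967, -0.127, 0.1722]
tool_rot: [-0.001, 1.0, -0.026, 0.001]
contact_force: [0.9, -1.0, -2.6]
gripper_width: 0.071
row x 1 : [-0.07, 0.11, 4.22] [-0.0018, -0.0023, 0.0015] mm/row 42.2
```

View pics/wrist11.png

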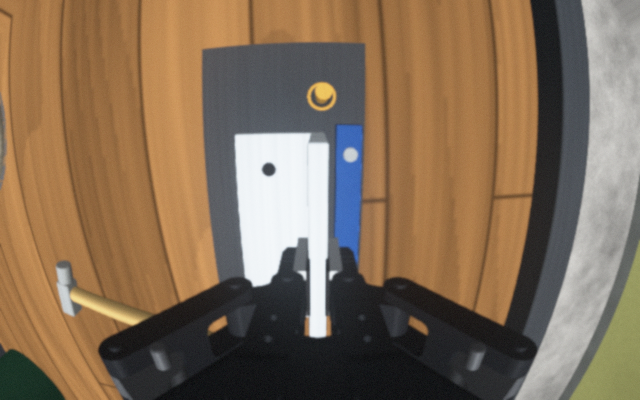

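View pics/side11.png

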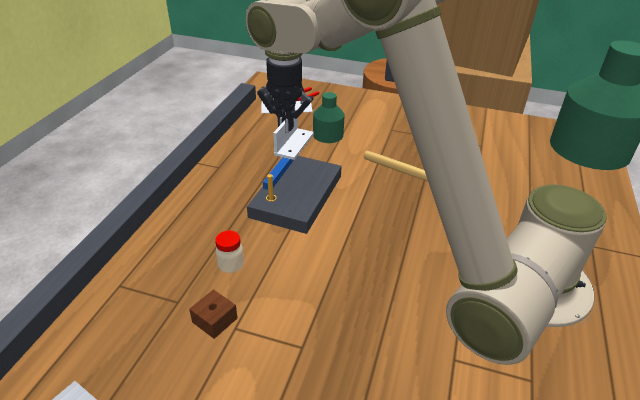

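View pics/scene11.png

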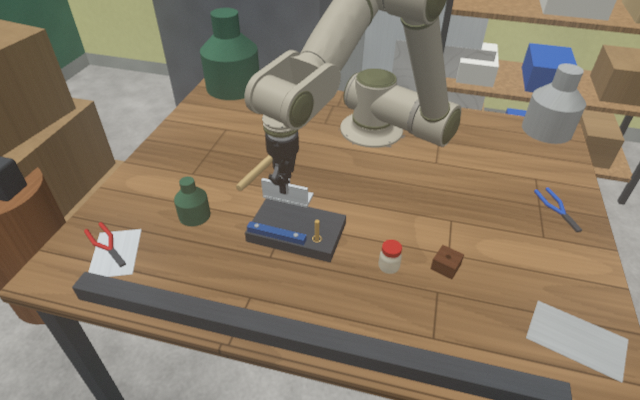

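The angle hangs over the bed with its +y end short of the pin. I'll check its parallelism with the fence numerically.

```bash
python3 - <<'E'
from h import *
c=r.camera("wrist"); p,Rt,o=tool(); T=lambda w:Rt.inv().apply(w-p)*1000
img=c["color"]; hsv=cv2.cvtColor(img,cv2.COLOR_RGB2HSV)
m=cv2.inRange(hsv,(105,130,80),(125,255,255)); m[:,:325]=0;m[:,375:]=0
def fit(rows,z,cols,name):
    Q=np.array([T(wray(c,u,v,z))[:2] for u,v in zip(cols,rows)]); k=np.polyfit(Q[:,1],Q[:,0],1); print(name,"slope deg",np.degrees(np.arctan(k[0])).round(2),"x at y=0",k[1].round(2), "y range",Q[:,1].min().round(1),Q[:,1].max().round(1))
rows=[v for v in range(132,238,3)]; rows=[v for v in rows if m[v].any()]
fit(rows,.055,[np.nonzero(m[v])[0].min()-.5 for v in rows],"fence face edge")
fit(rows,.055,[np.nonzero(m[v])[0].max()+.5 for v in rows],"fence back edge")
g=img.astype(int).sum(2)
# upright top right edge: brightness drop right of 318
zt=p[2]+.0268; R_=[];C_=[]
for v in range(150,235,3):
    l=g[v,318:345]; d=np.diff(l); k=np.argmin(d); R_.append(v); C_.append(318+k+.5)
print(C_[:6]); fit(R_,zt,C_,"upright back edge")
hole=wray(c,321,97,.035);print("hole approx",hole)
e=[v for v in range(120,160)]; print([int(g[v,318]) for v in e])
E
```

```text
fence face edge slope deg 0.15 x at y=0 14.76 y range -53.6 40.8
fence back edge slope deg -0.04 x at y=0 36.69 y range -53.9 41.0
[np.float64(328.5), np.float64(328.5), np.float64(328.5), np.float64(328.5), np.float64(328.5), np.float64(328.5)]
upright back edge slope deg -0.27 x at y=0 3.18 y range -56.0 -22.0
hole approx [ 0.60434229 -0.04337678  0.035     ]
[267, 272, 261, 273, 282, 270, 282, 270, 270, 275, 277, 295, 334, 375, 389, 394, 381, 393, 390, 400, 399, 435, 529, 648, 702, 719, 727, 725, 728, 727, 727, 728, 727, 728, 726, 730, 729, 726, 731, 726]
```

It's parallel within about 0.3°, with gaps of about 11 mm to the fence and 17 mm to the pin. Lowering.

```bash
python3 -m jog '[[[0,0,1],[0,0,0]],[[0,0,1.5],[0,0,0]],[[0,0,1.5],[0,0,0]],[[0,0,1.5],[0,0,0]],[[0,0,1.5],[0,0,0]],[[0,0,1],[0,0,0]],[[0,0,0.7],[0,0,0]],[[0,0,0.5],[0,0,0]],[[0,0,0.5],[0,0,0]],[[0,0,0],[0,0,0]],[[0,0,0],[0,0,0]]]'
python3 - <<'E'
from h import *
c=r.camera("wrist"); p,Rt,o=tool(); T=lambda w:Rt.inv().apply(w-p)*1000
cv2.imwrite("pics/wrist12.png",c["color"][:,:,::-1])
cv2.imwrite("pics/w12z.png",cv2.resize(c["color"][30:230,220:420,::-1],None,fx=3,fy=3,interpolation=cv2.INTER_CUBIC))
row([.609,-.1083,.068],-3.1,1)
c=r.camera("side"); cv2.imwrite("pics/s12z.png",cv2.resize(c["color"][100:250,200:360,::-1],None,fx=4,fy=4,interpolation=cv2.INTER_CUBIC))
E
```

```text
clock: 25.3
ee_pos: [0.5971, -0.1278, 0.0756]
tool_rot: [-0.001, 1.0, -0.027, 0.002]
contact_force: [-0.5, -0.9, -1.9]
gripper_width: 0.072
row x 1 : [1.07, -2.01, 0.78] [-0.0012, -0.0034, 0.0002] mm/row 24.1
```

View pics/w12z.png

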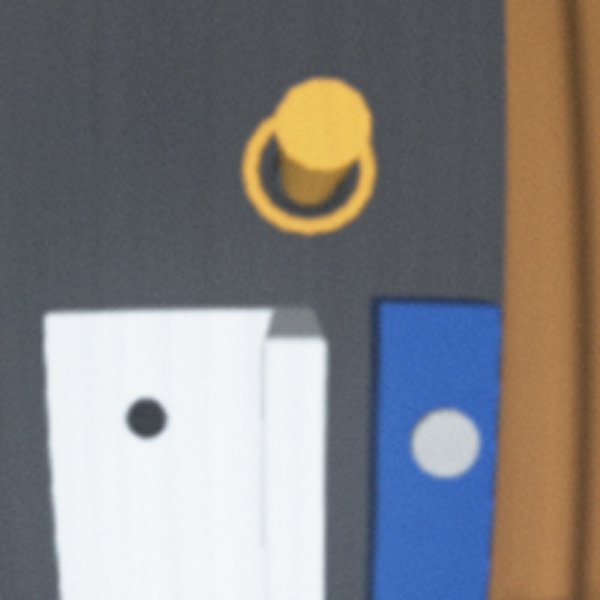

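View pics/s12z.png

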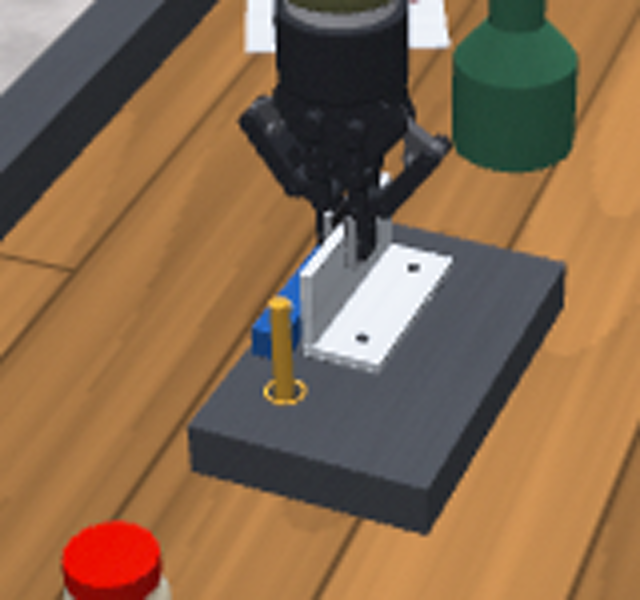

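Everything is clear. Moving diagonally close in, just above the bed.

```bash
python3 -m jog '[[[0.1,-0.2,0.1],[0,0,0]],[[0.15,-0.3,0.1],[0,0,0]],[[0.15,-0.3,0.1],[0,0,0]],[[0.15,-0.3,0.1],[0,0,0]],[[0.15,-0.3,0.1],[0,0,0]],[[0.1,-0.1,0.05],[0,0,0]],[[0,0,0],[0,0,0]],[[0,0,0],[0,0,0]]]'
python3 -m jog '[[[0,0,0.1],[0,0,0]],[[0,0,0.1],[0,0,0]],[[0,0,0.05],[0,0,0]],[[0,0,0],[0,0,0]]]'
python3 - <<'E'
from h import *
c=r.camera("wrist")
cv2.imwrite("pics/w13z.png",cv2.resize(c["color"][30:230,220:420,::-1],None,fx=3,fy=3,interpolation=cv2.INTER_CUBIC))
row([.609,-.1083,.068],-3.1,1)
E
```

```text
clock: 26.2
ee_pos: [0.6058, -0.1132, 0.0698]
tool_rot: [-0.001, 1.0, -0.027, 0.001]
contact_force: [0.3, 0.1, -2.0]
gripper_width: 0.074
clock: 26.6
ee_pos: [0.6059, -0.1133, 0.0682]
tool_rot: [-0.001, 1.0, -0.027, 0.002]
contact_force: [-2.3, 2.0, 5.0]
gripper_width: 0.074
row x 1 : [0.29, -0.52, 0.03] [-0.0011, -0.0034, 0.0001] mm/row 5.9
```

View pics/w13z.png

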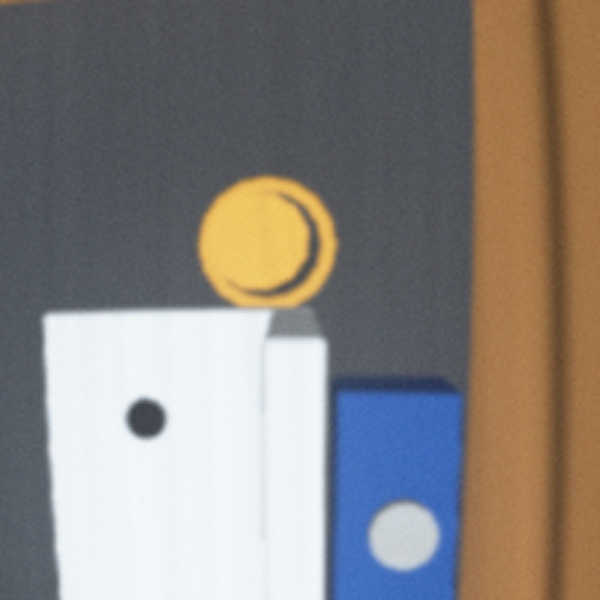

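The angle is down on the bed, with about 3 mm left to the fence and 5 mm to the pin. Now the diagonal push.

```bash
python3 -m jog '[[[0.05,-0.08,0.01],[0,0,0]],[[0.05,-0.08,0.01],[0,0,0]],[[0.05,-0.08,0.01],[0,0,0]],[[0.05,-0.08,0.01],[0,0,0]],[[0,0,0],[0,0,0]]]'
python3 -m jog '[[[0.05,-0.08,0.01],[0,0,0]],[[0.05,-0.08,0.01],[0,0,0]],[[0,0,0],[0,0,0]]]'
```

```text
clock: 27.15
ee_pos: [0.6083, -0.1112, 0.0683]
tool_rot: [0.0, 1.0, -0.027, 0.002]
contact_force: [-2.8, -3.6, 6.6]
gripper_width: 0.072
clock: 27.45
ee_pos: [0.6094, -0.1098, 0.0682]
tool_rot: [0.001, 1.0, -0.027, 0.002]
contact_force: [-3.5, -4.0, 8.1]
gripper_width: 0.071
```

```bash
python3 -m jog '[[[0.04,-0.08,0.01],[0,0,0]],[[0.04,-0.08,0.01],[0,0,0]],[[0,0,0],[0,0,0]]]'
python3 - <<'E'
from h import *
c=r.camera("wrist")
cv2.imwrite("pics/w14z.png",cv2.resize(c["color"][30:230,220:420,::-1],None,fx=3,fy=3,interpolation=cv2.INTER_CUBIC))
print(r.get_obs()["contact_force"],r.get_obs()["torque"])
E
```

```text
clock: 27.75
ee_pos: [0.6096, -0.1095, 0.0682]
tool_rot: [0.002, 1.0, -0.027, 0.002]
contact_force: [-8.2, -9.5, 10.6]
gripper_width: 0.072
[ -7.10645079 -10.09730709  10.39722006] [-1.39794488  1.38430208  0.09221842]
```

View pics/w14z.png

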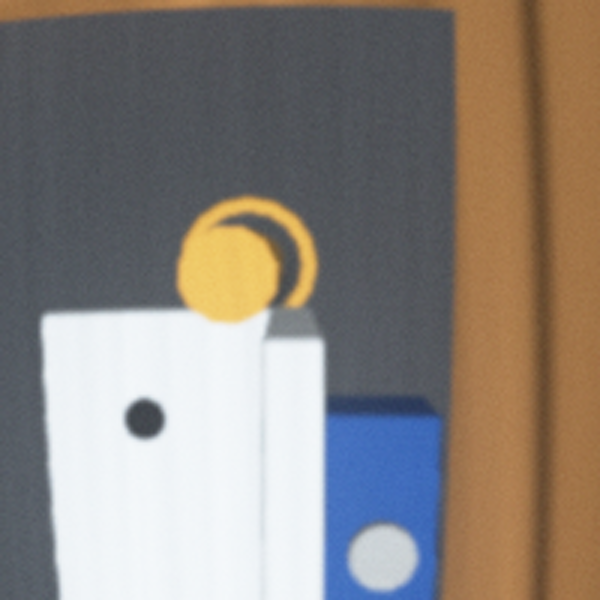

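Both contacts are made (forces -8, -9.5, +10 N). The push has tipped the tool by about 0.3° about x, so I'll counter that and press down harder.

```bash
python3 -m jog '[[[0.01,-0.01,0.03],[0.0015,0,0]],[[0.01,-0.01,0.03],[0.0015,0,0]],[[0.01,-0.01,0.03],[0.0015,0,0]],[[0.01,-0.01,0.03],[0.0015,0,0]],[[0,0,0.03],[0,0,0]],[[0,0,0],[0,0,0]],[[0,0,0],[0,0,0]]]'
python3 - <<'E'
from h import *
print(r.get_obs()["contact_force"],r.get_obs()["torque"],r.get_obs()["tool_rot"])
c=r.camera("side"); P=cloud(c); cv2.imwrite("pics/s15z.png",cv2.resize(c["color"][110:230,200:360,::-1],None,fx=5,fy=5,interpolation=cv2.INTER_CUBIC))
c=r.camera("scene"); cv2.imwrite("pics/c15z.png",cv2.resize(c["color"][160:290,220:380,::-1],None,fx=4,fy=4,interpolation=cv2.INTER_CUBIC))
E
```

```text
clock: 28.5
ee_pos: [0.6097, -0.1094, 0.0682]
tool_rot: [-0.001, 1.0, -0.027, 0.002]
contact_force: [-12.7, -9.9, 21.9]
gripper_width: 0.073
[-12.69108399  -9.86187599  21.85587668] [-1.65148215  2.42307496  0.09964309] [-9.29526934e-04  9.99634105e-01 -2.69844988e-02  1.62120556e-03]
```

View pics/s15z.png

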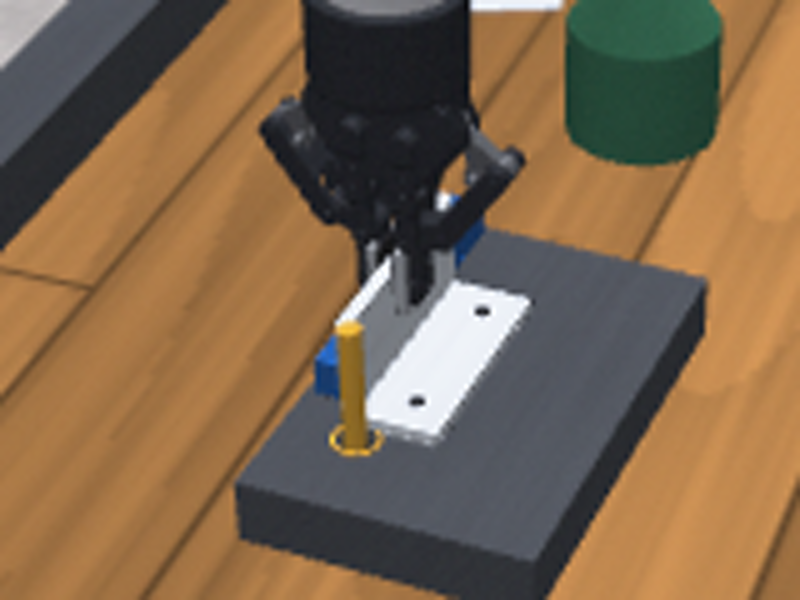

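View pics/c15z.png

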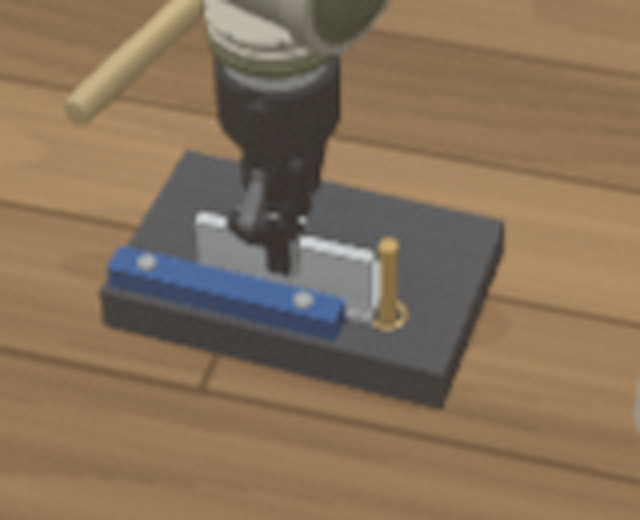

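The views look seated. I'll push a bit more along +y to confirm the contact really is the pin and not just friction.

```bash
python3 -m jog '[[[0,-0.05,0],[0.001,0,0]],[[0,-0.05,0],[0.001,0,0]],[[0,-0.05,0],[0.001,0,0]],[[0,-0.05,0],[0.001,0,0]],[[0,0,0],[0,0,0]],[[0,0,0],[0,0,0]]]'
python3 - <<'E'
from h import *
o=r.get_obs();print(o["contact_force"],o["torque"],o["tool_rot"],o["ee_pos"])
c=r.camera("wrist")
cv2.imwrite("pics/w16z.png",cv2.resize(c["color"][80:180,260:360,::-1],None,fx=6,fy=6,interpolation=cv2.INTER_CUBIC))
E
```

```text
clock: 29.2
ee_pos: [0.6098, -0.1093, 0.0682]
tool_rot: [-0.001, 1.0, -0.027, 0.002]
contact_force: [-14.4, -18.2, 21.5]
gripper_width: 0.077
[-14.42760629 -18.22778457  21.48811236] [-3.11186845  2.64389532  0.17764799] [-0.00139588  0.99962865 -0.02716187  0.00168555] [ 0.60978474 -0.10930938  0.06821395]
```

View pics/w16z.png

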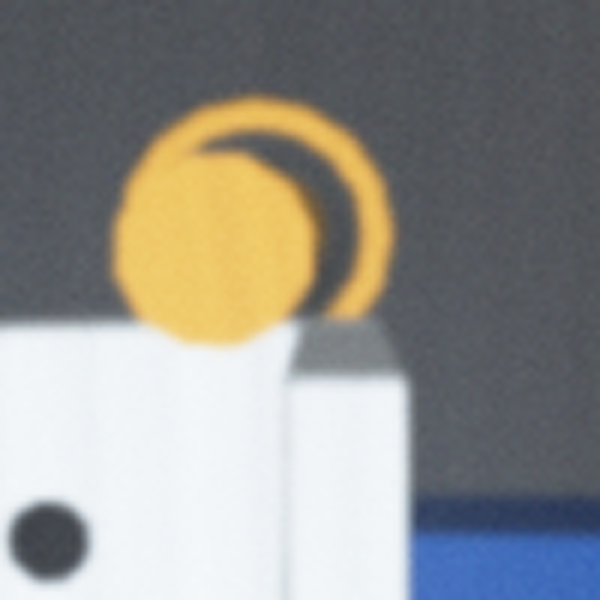

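```bash
python3 - <<'E'
from h import *
c=r.camera("wrist"); p,Rt,o=tool(); T=lambda w:(Rt.inv().apply(w-p)*1000).round(2)
px=lambda x,y:(260+x/6-.42,80+y/6-.42)
print("ring top/left/right/c",[T(wray(c,*px(*a),.035)) for a in((255,96),(112,238),(396,238),(254,238))])
print("foot end z.043",T(wray(c,*px(60,322),.043)),"upright end top z.095",T(wray(c,*px(345,378),.095)), "upright end bottom-ish z.043",T(wray(c,*px(345,320),.043)))
print("pin top c / near edge / left/right",[T(wray(c,*px(*a),.100)) for a in((214,248),(214,346),(114,248),(316,248),(214,150))])
P=cloud(c,True); q=P[115:128,287:303].reshape(-1,3); print("pin top z",np.nanmedian(q,0))
print("angle top z",np.nanmedian(P[150:180,312:325].reshape(-1,3),0))
E
```

```text
ring top/left/right/c [array([ -9.18, -79.59,  33.4 ]), array([-22.76, -66.29,  33.31]), array([  4.02, -66.07,  33.4 ]), array([ -9.32, -66.09,  33.36])]
foot end z.043 [-26.65 -58.9   25.28] upright end top z.095 [ -0.8  -58.62 -26.64] upright end bottom-ish z.043 [ -0.77 -58.79  25.36]
pin top c / near edge / left/right [array([ -8.59, -66.99, -31.64]), array([ -8.65, -61.09, -31.66]), array([-14.58, -67.09, -31.66]), array([ -2.53, -66.95, -31.62]), array([ -8.56, -72.88, -31.62])]
pin top z [ 0.60451882 -0.04202615  0.10045293]
angle top z [ 0.61196287 -0.05911534  0.09539618]
```

The wrist measurements show the angle's end about 1–2 mm short of the pin. Friction from the fence and bed is holding it, since the forces fit μ≈0.5. I'll ease off x and z so it can slide to the pin.

```bash
python3 -m jog '[[[-0.02,0,-0.03],[0,0,0]],[[-0.02,0,-0.03],[0,0,0]],[[-0.02,0,-0.03],[0,0,0]],[[-0.02,0,-0.03],[0,0,0]],[[-0.02,0,-0.02],[0,0,0]],[[0,0,0],[0,0,0]],[[0,0,0],[0,0,0]]]'
python3 -c "
from h import *
o=r.get_obs();print(o['contact_force'],o['torque'],o['tool_rot'],o['ee_pos'])"
```

```text
clock: 30.0
ee_pos: [0.6097, -0.1069, 0.0682]
tool_rot: [-0.003, 1.0, -0.027, 0.002]
contact_force: [-4.6, -8.0, 8.9]
gripper_width: 0.074
[-4.59202677 -7.98467128  8.94236736] [-1.72122549  0.92290124  0.09816897] [-0.00336941  0.99962851 -0.02694089  0.00238271] [ 0.60970592 -0.10692862  0.0682216 ]
```

It slid 2.4 mm to y = -0.1069. Pushing again in y to test for a firm stop.

```bash
python3 -m jog '[[[0,-0.05,0],[-0.001,0,0]],[[0,-0.05,0],[-0.001,0,0]],[[0,-0.05,0],[0,0,0]],[[0,-0.05,0],[0,0,0]],[[0,0,0],[0,0,0]],[[0,0,0],[0,0,0]]]'
python3 - <<'E'
from h import *
o=r.get_obs();print(o["contact_force"],o["torque"],o["tool_rot"],o["ee_pos"])
c=r.camera("wrist")
cv2.imwrite("pics/w17z.png",cv2.resize(c["color"][80:180,260:360,::-1],None,fx=6,fy=6,interpolation=cv2.INTER_CUBIC))
E
```

```text
clock: 30.6
ee_pos: [0.6098, -0.1058, 0.0682]
tool_rot: [-0.002, 1.0, -0.027, 0.002]
contact_force: [-5.8, -12.1, 8.8]
gripper_width: 0.073
[ -5.76623804 -12.09286345   8.81754958] [-2.19205447  1.00394822  0.19318946] [-0.00170293  0.99962942 -0.0270645   0.00237349] [ 0.60981306 -0.1058447   0.06824026]
```

View pics/w17z.png

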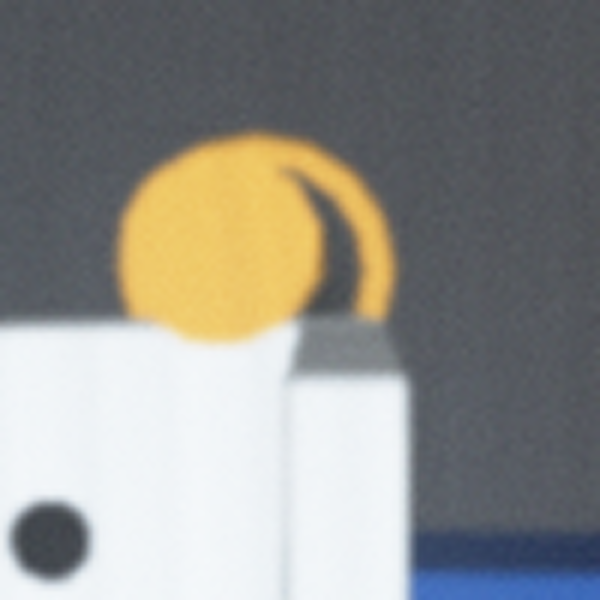

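```bash
python3 - <<'E'
from h import *
c=r.camera("wrist"); p,Rt,o=tool(); T=lambda w:(Rt.inv().apply(w-p)*1000).round(2)
px=lambda x,y:(260+x/6-.42,80+y/6-.42)
print("cam",T(np.array(c["position"])))
print("ring right at",T(wray(c,*px(396,265),.035)),"ring top",T(wray(c,*px(260,132),.035)))
print("foot end",T(wray(c,*px(60,322),.038)),"upr top end",T(wray(c,*px(345,378),.095)))
print("pin top near/far/l/r",[T(wray(c,*px(*a),.100)) for a in((216,342),(214,136),(116,245),(326,245))])
P=cloud(c,True); print("pin top z",np.nanmedian(P[112:130,290:302].reshape(-1,3),0))
for n,roi in(("side",(110,230,200,360)),("scene",(160,290,220,380))):
    c=r.camera(n); a,b,d,e=roi; cv2.imwrite(f"pics/{n}18z.png",cv2.resize(c["color"][a:b,d:e,::-1],None,fx=5,fy=4.6,interpolation=cv2.INTER_CUBIC))
E
```

```text
cam [  -0.88  -70.1  -143.04]
ring right at [  4.03 -63.51  33.49] ring top [ -8.73 -76.17  33.48]
foot end [-27.43 -58.57  30.33] upr top end [ -0.81 -58.62 -26.55]
pin top near/far/l/r [array([ -8.53, -61.33, -31.57]), array([ -8.56, -73.73, -31.53]), array([-14.47, -67.27, -31.58]), array([ -1.94, -67.13, -31.52])]
pin top z [ 0.60482221 -0.03841125  0.10044985]
```

View pics/side18z.png

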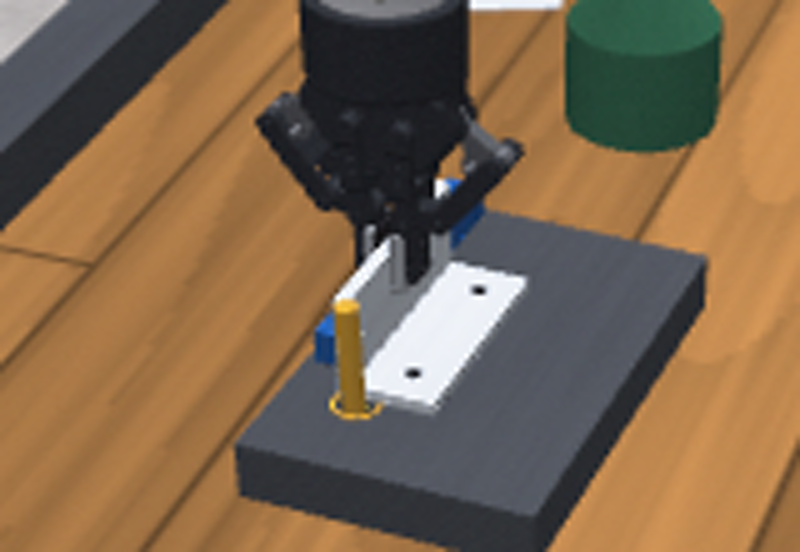

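View pics/scene18z.png

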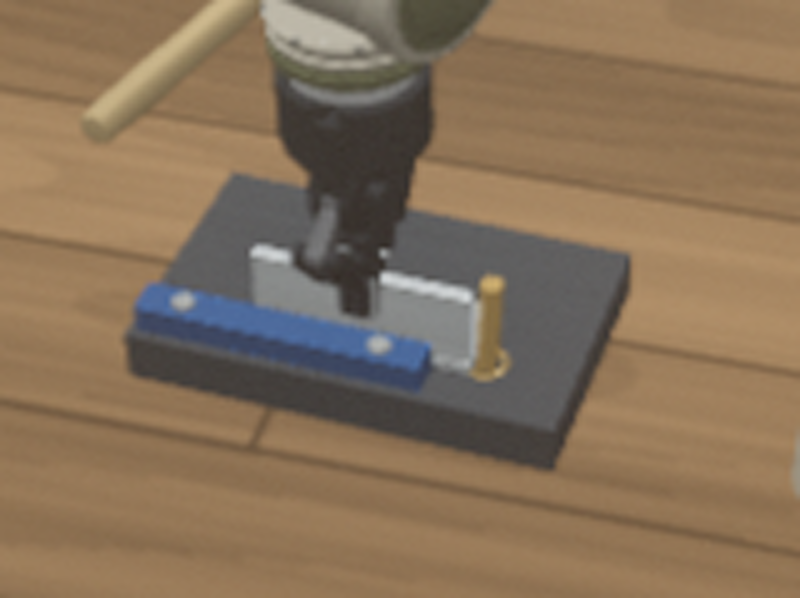

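The hole centre is now only about 4.2 mm past the angle's end and the pin has tilted to its clearance limit (top offset about 4.6 mm). So the angle is on the pin. I'll finish with the steady diagonal press, checking that y stays put.

```bash
python3 -m jog '[[[0,-0.05,0],[0,0,0]],[[0,-0.05,0],[0,0,0]],[[0,-0.05,0],[0,0,0]],[[0,0,0],[0,0,0]],[[0,0,0],[0,0,0]]]'
python3 -c "
from h import *
o=r.get_obs();print(o['contact_force'],o['torque'],o['tool_rot'],o['ee_pos'])"
```

```text
clock: 31.3
ee_pos: [0.6098, -0.1055, 0.0683]
tool_rot: [-0.001, 1.0, -0.027, 0.002]
contact_force: [-5.8, -17.2, 8.6]
gripper_width: 0.073
[ -5.82996911 -17.18597175   8.61740453] [-3.02219251  1.22187986  0.22886906] [-7.85895563e-04  9.99627275e-01 -2.71881949e-02  2.34422318e-03] [ 0.60983536 -0.10548932  0.06827822]
```

y now holds firm: 17 N against at most about 7 N of friction. Adding down and fence pressure.

```bash
python3 -m jog '[[[0.02,-0.01,0.04],[0,0,0]],[[0.02,-0.01,0.04],[0,0,0]],[[0.02,-0.01,0.04],[0,0,0]],[[0.01,-0.01,0.04],[0,0,0]],[[0,0,0],[0,0,0]],[[0,0,0],[0,0,0]],[[0,0,0],[0,0,0]]]'
python3 - <<'E'
from h import *
o=r.get_obs();print(o['contact_force'],o['torque'],o['tool_rot'],o['ee_pos'])
for n in("wrist","side","scene"):
    c=r.camera(n); P=cloud(c,n=="wrist").reshape(-1,3); P=P[~np.isnan(P[:,0])]
    d=P-np.array([.5651,-.1102,0]); J=np.stack([d[:,0]*.9985-d[:,1]*.0541,d[:,0]*.0541+d[:,1]*.9985,d[:,2]],1)*1000
    F=J[(J[:,0]>2)&(J[:,0]<30)&(J[:,1]>-52)&(J[:,1]<58)&(J[:,2]>38)&(J[:,2]<50)]
    if len(F)>30:
        A=np.c_[F[:,0]-16,F[:,1],np.ones(len(F))]; k=np.linalg.lstsq(A,F[:,2],rcond=None)[0]; print(n,"foot top plane slopes deg",np.degrees(k[:2]).round(2),"z",k[2].round(2),len(F))
    B=J[(J[:,0]>-60)&(J[:,0]<-15)&(abs(J[:,1])<90)&(J[:,2]>25)&(J[:,2]<45)]
    if len(B)>30:
        A=np.c_[B[:,0],B[:,1],np.ones(len(B))]; k=np.linalg.lstsq(A,B[:,2],rcond=None)[0]; print(n,"bed slopes",np.degrees(k[:2]).round(2),k[2].round(2))
    T=J[(J[:,2]>90)&(J[:,2]<99)&(J[:,0]>30)&(J[:,0]<60)&(J[:,1]<63)&(J[:,1]>-60)]
    if len(T)>20: print(n,"upright top",cv2.minAreaRect(T[:,:2].astype(np.float32)),T[:,2].mean())
    Fn=J[(J[:,2]>52)&(J[:,2]<58)&(J[:,0]>44)&(J[:,0]<75)&(J[:,1]<50)&(J[:,1]>-120)]
    if len(Fn)>20: print(n,"fence top",cv2.minAreaRect(Fn[:,:2].astype(np.float32)))
    cv2.imwrite(f"pics/{n}19.png",c["color"][:,:,::-1])
    if n=="wrist": cv2.imwrite("pics/w19z.png",cv2.resize(c["color"][80:240,250:410,::-1],None,fx=3.7,fy=3.7,interpolation=cv2.INTER_CUBIC))
E
```

```text
clock: 32.0
ee_pos: [0.61, -0.1055, 0.0682]
tool_rot: [-0.0, 1.0, -0.027, 0.002]
contact_force: [-13.5, -19.8, 22.2]
gripper_width: 0.073
[-13.52151167 -19.75815583  22.19898098] [-3.06012922  2.55748033  0.14374518] [-3.08975019e-04  9.99627636e-01 -2.72094064e-02  2.03525065e-03] [ 0.60997216 -0.10552529  0.06821012]
wrist foot top plane slopes deg [-0.3   0.04] z 43.5 5782
wrist bed slopes [0.08 0.07] 35.3
wrist upright top ((43.73938751220703, 18.911319732666016), (29.072265625, 87.07365417480469), 14.456686973571777) 95.24402334940514
wrist fence top ((59.66787338256836, -7.167636871337891), (104.91206359863281, 20.575607299804688), 89.95321655273438)
side foot top plane slopes deg [0.9  0.28] z 42.76 307
side bed slopes [ 0.44 -0.01] 34.84
side upright top ((42.51408767700195, 2.9415130615234375), (114.76559448242188, 28.26250648498535), 79.6096420288086) 94.66365741482448
scene bed slopes [-0.39 -0.04] 32.85
scene upright top ((48.761756896972656, 4.277244567871094), (21.695404052734375, 113.80448150634766), 5.377176761627197) 92.85531558878006
scene fence top ((61.38002395629883, -32.016151428222656), (28.621875762939453, 162.3352813720703), 1.0883407592773438)
```

View pics/w19z.png

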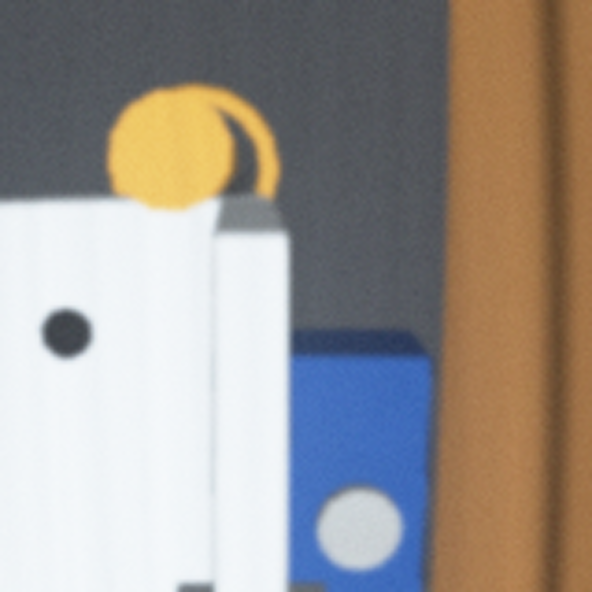

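View pics/scene19.png

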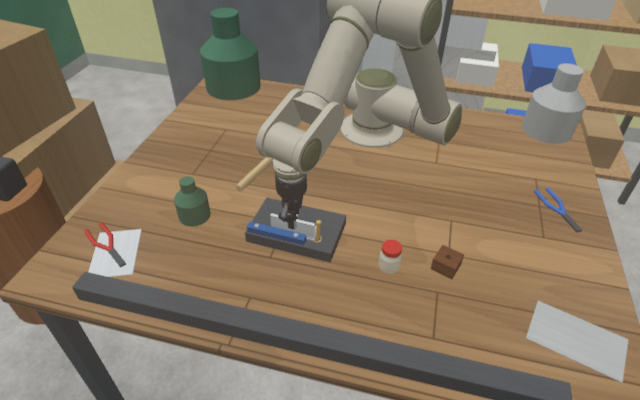

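```bash
python3 -m jog '[[[0,0,0],[0,0,0]],[[0,0,0],[0,0,0]],[[0,0,0],[0,0,0]]]'; python3 -c "
from workcell import r
print(r.hand_in())"
```

```text
clock: 32.45
ee_pos: [0.61, -0.1055, 0.0682]
tool_rot: [-0.0, 1.0, -0.027, 0.002]
contact_force: [-12.5, -18.2, 21.3]
gripper_width: 0.072
the job is handed in; nothing more can be done
None
```

The pin is fully down in the bed hole, and I handed in with the gripper still pressing the angle onto the bed and against the fence and pin. It finished at 32.5 s of the 64 s allowed. The hammer, jar and canister were left alone.

**Pin:** It bottomed exactly where the geometry predicted. Its top measured 100.5 mm above the bench against a nominal 100 mm.

**Angle:**
- **Forces:** At the end the tool felt about 12 N from the fence, 18 N from the pin and 21 N from the bed, and its position was steady.
- **Fit:** The wrist view showed no gap at the fence, and the foot read flat on the bed within about 0.4°.

**What was not clean:**
- **Not one continuous push:** On the first push, friction from the fence and bed held the angle about 2 mm short, which my wrist-camera check caught. I eased off, slid it along to a firm stop, then pressed diagonally again.
- **Pin leans:** Under the push the pin tilts to the limit of its loose hole, by nearly 4°. The angle therefore sits about 1–2 mm past its nominal position along the fence. It touches the pin low down, and there is a gap of about 2 mm at the top of the upright.
- **Foot tilt from the side camera:** Its rougher depth data gave slightly larger tilts, up to about 0.5° relative to the bed, which I took as noise.

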